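# Drive the seized pivot pins out of a rocker bar

### The job

Knock every seized brass pin out of the blue rocker bar: first swing the red quarter-turn clamp fully closed and pull the yellow-knobbed drop gate out to its end stop, then take the drift punch from its stand and with it, not with the fingers, drive the pins down and out into the catch tray while the clamp stays closed. When all the pins are out, stand the punch fully home in its stand again, push the gate fully home and swing the clamp fully open, without moving the other things on the bench.

Things in the scene. Friction and masses are not known exactly. Their poses are not given: they have to be found in the camera images.
- jig: Service jig fixed to the bench, aluminium base 125 (x) by 250 mm (y). Origin at bench level under the middle of the bar; z up, y along the bar towards the clamp post (which stands at jig x 0, y +118 mm), -x is the front, roughly towards the robot. Two cheeks at y = -93 and +93 mm carry the bar.
- bar_mid (a point): Middle of the top face of the blue rocker bar, axes as the jig's. Bar 40 mm wide (x), 174 mm long (y), underside 135 mm and top 160 mm above the bench. Five vertical through-holes, 16 mm square, on its centre line at y = -68, -34, 0, +34 and +68 mm.
- tray_floor (a point): Middle of the floor of the open catch tray under the bar, 8 mm above the bench; inside 98 mm (x) by 174 mm (y), front wall 58 mm high.
- gate (a joint): Drop gate: a steel plate that slides level under the pins, 94 to 100 mm above the bench, along jig x. 0 = fully home (shut: it blocks the pins' way down), 0.05 m = pulled out to its end stop towards jig -x (open: way down free). Stays where it is left; about 3 N to move. Reading in m.
- gate_knob (a point): Middle of the drop gate's upright yellow round knob, at grasping height: 18 to 20 mm across, from 100 to 146 mm above the bench, this point 128 mm above it. With the gate home it stands at jig (-66, 0) mm.
- clamp (a joint): Quarter-turn clamp handle on a vertical hinge on top of the post. 0 = fully open (lever points to jig -x, the front; toe off the bar), 1.571 rad = fully closed (lever points to jig +y, its toe over the end of the bar); seen from above it closes clockwise. Stays where it is left; about 2 N at the knob to move.
- clamp_knob (a point): Middle of the upright red round knob at the end of the clamp lever, at grasping height: 18 to 20 mm across, from 175 to 221 mm above the bench, this point 203 mm above it and 70 mm from the hinge axis.
- clamp_pivot (a point): Point on the clamp's vertical hinge axis, at the height of clamp_knob.
- punch: Steel drift punch, 122 mm long, 180 g, upright in its stand. Origin at the centre of its flat tip, z towards its other end. From the tip: rod 10 mm across, 0-70 mm; collar 30 mm across, 70-78 mm; round rubber-banded grip 20 to 21 mm across, 78-122 mm (hold it here, fingertips close above the collar, which takes the thrust).
- punch_stand: Loose grey block, 60 x 60 mm and 85 mm high, on a dark 90 x 90 mm foot, 0.9 kg; origin at the centre of its underside. It can be shifted.
- stand_socket (a point): Centre of the mouth of the 16 mm square, 72 mm deep socket in the top of the punch stand, 85 mm above the bench. The parked punch has its collar resting on the top, so its tip is 15 mm above the bench.
- pin_1: Seized brass pin, 14 mm across, 65 mm long; may be absent. Origin at its middle, z along it. Stands in a hole of the bar, flat top 9 mm proud of it (top 169, origin 136.5 mm above the bench), held by a spring detent: 10 to 15 N on its top start it, and it stays stuck till its top is some 10 to 15 mm below the bar's top, then drops free if the gate is open.
- pin_2: Seized brass pin, 14 mm across, 65 mm long; may be absent. Origin at its middle, z along it. Stands in a hole of the bar, flat top 9 mm proud of it (top 169, origin 136.5 mm above the bench), held by a spring detent: 10 to 15 N on its top start it, and it stays stuck till its top is some 10 to 15 mm below the bar's top, then drops free if the gate is open.
- pin_3: Seized brass pin, 14 mm across, 65 mm long; may be absent. Origin at its middle, z along it. Stands in a hole of the bar, flat top 9 mm proud of it (top 169, origin 136.5 mm above the bench), held by a spring detent: 10 to 15 N on its top start it, and it stays stuck till its top is some 10 to 15 mm below the bar's top, then drops free if the gate is open.
- pin_4: Seized brass pin, 14 mm across, 65 mm long; may be absent. Origin at its middle, z along it. Stands in a hole of the bar, flat top 9 mm proud of it (top 169, origin 136.5 mm above the bench), held by a spring detent: 10 to 15 N on its top start it, and it stays stuck till its top is some 10 to 15 mm below the bar's top, then drops free if the gate is open.
- pin_5: Seized brass pin, 14 mm across, 65 mm long; may be absent. Origin at its middle, z along it. Stands in a hole of the bar, flat top 9 mm proud of it (top 169, origin 136.5 mm above the bench), held by a spring detent: 10 to 15 N on its top start it, and it stays stuck till its top is some 10 to 15 mm below the bar's top, then drops free if the gate is open.
- beaker: Clear glass beaker, 54 mm across, 68 mm high, a bystander; origin at the centre of its underside.
- petri_dish_0: Clear petri dish, 60 mm across, 15 mm high, a bystander; origin at the centre of its underside.
- petri_dish_1: Clear petri dish, 60 mm across, 15 mm high, a bystander; origin at the centre of its underside.
- bottle_4: White reagent bottle with a white cap, 51 mm across, 95 mm high, a bystander; origin at the centre of its underside.
- cuvette_box: Small white carton, 62 x 62 x 42 mm, a bystander; origin at the centre of its underside.
- tube_rack: Green tube rack, 52 x 105 x 52 mm, a bystander; origin at the centre of its underside.
Mind the look-alikes: they are no part of the job. There is more than one size of the punch; the one meant has the size given above.

How it is judged:
By the outcome, as a careful person would: the job done as asked, in the order asked, and still so for the second after the job is handed in, with the robot touching nothing.
Of pin_1, pin_2, pin_3, pin_4, pin_5 only 3 to 4 are there at a start; the rules pass over those that are not, and their reading is None.
At some moment in a run one of punch_stand may be knocked a few centimetres aside while the robot is not near it.
Once in a run the grip may slacken for a moment while it holds something.
It also fails if it takes over 184 s, if anything falls off the work surface, if the arm or the gripper's body presses on something with over 40 N, if the wrist force passes 120 N, or if a joint passes its speed limit or range.

### The arm

A 7-joint arm with a two-finger parallel gripper is mounted at the origin on a cart in front of the work surface, level with it; the furniture and walls round the work are solid. World frame = base frame: x ahead of the robot, y to its left, z up, the work surface at z = 0. Lengths are in m, angles in rad, forces in N, time in s.
With the tool pointing down it reaches from about 0.425 to 0.925 m from the base axis. Payload 6.8 kg.
Tool frame: the origin (TCP) lies midway between the tips of the shut fingers; the grasp point (between the pads) lies 19 mm behind it; z points along the fingers, x is the direction in which the jaws open and shut, and the axes are right-handed (so a half turn about z gives the same grasp; the last joint's range is limited). The gripper opens to 85 mm and grips with 20 to 120 N. Pads are 22 mm wide; open, the fingers measure 114 mm over their backs; the gripper's body (76 mm by 85 mm) begins 54 mm behind the grasp point. The pads swing forward as they close: fully open they stand 13 mm farther back than shut.
Start: joints at [-1.355, 0.477, 0.022, 1.555, -0.011, 1.109, -0.083], TCP at [0.215, 0.64, 0.231] pointing down, gripper open.
Joint ranges: [-2.96, 2.96], [-0.34, 2.1], [-1.41, 1.46], [0.24, 2.44], [-1.37, 4.51], [0.17, 1.92], [-2.96, 2.96]. Speed limits (rad/s): [2.39, 2.39, 3.14, 3.14, 3.14, 3.14, 3.14].

### API

Orientations are given as a unit quaternion [w, x, y, z].
In Python, from station import bot, imaging, nets gives the robot as it stands. The module is installed in compiled form; this text tells all that it offers.
- The arm moves only by the tool apply_moves, never from a script. Its argument "moves" is text: rows parted by semicolons, each of 7 numbers parted by spaces: the gripper command: -1 is fully open, 1 is shut, values between are in proportion, then the shift along the tool's x, y, z normalised to -1 to 1, where 1 is 120 mm, then the turn, a rotation vector about the tool's x, y, z normalised to -1 to 1, where 1 is 4 degrees. In form: hand dx dy dz rx ry rz; .... A call has 1 to 12 rows; each row shifts and turns the commanded pose from where the row before left it, along the tool's axes as they then stand; what a row does not reach is not made up. A row lasts 1/12 s, in which the tool goes at most 41.7 mm and 7.16 degrees, less where a joint would pass 70% of its speed; a pose out of reach is approached as far as the arm can. A call with a number of a shift or a turn outside -1 to 1 is refused whole. A call with a gripper value outside its range is refused whole. The fingers move at their own pace and stop on an object; "force" is the grip in N (left out, the last holds). Time passes only in rows, so rows that do not move let the fingers close. It gives the time, the measured TCP pose, the force and the opening at its end, in the units of the state.
- bot.get_obs(): the state, without advancing time (a new reading comes with each control period).
- imaging.read_camera(name): name is "scene" or "top" or "wrist"; returns a dict with "image" (400x640x3 uint8, red, green, blue), "fx", "fy", "cx", "cy" (pixels), "dist_coeffs" ([k1, k2, p1, p2, k3] as OpenCV has them; the pictures are not rectified), "view" (4x4, takes a point from world to camera coordinates); the wrist camera has in their place "mount" (4x4, takes a point from camera to tool coordinates, whose origin is the TCP and whose axes are the tool frame's). Camera axes: x right, y down, z forward; pixel columns grow to the right and rows downward; lengths in m; the calibration is good to about 2 mm. A picture is of the moment at which its call begins: read the wrist's pose just before it. There is no depth.
- bot.hand_in(): hands the job in, once; it reports no verdict.
Trained networks look in a picture, given as the dict that the camera call returned (one of the last four; its "shot" number tells which), for a name from the list of things; names that differ only in an ending like _2 or _b are one class to them, and where a whole thing is asked for, a point or a joint stands for the part that bears it (a point fixed in the world has none). Each returns a list of dicts, best first, with "score" (0 to 1); they miss things now and then, are a little off and sometimes report something else, mostly with a low value. They report only what shows in the picture. A call takes as long as a camera call. They do not tell look-alikes from the thing itself.
- nets.spot_in(picture, name): "rect" ([left, top, right, bottom] in pixels, round what is visible of it).
- nets.outline_of(picture, name): "region" (400x640 bool, what is visible of it) and "rect" ([left, top, right, bottom] in pixels, round what is visible of it).
- nets.spot_point(picture, name): "location" ([column, row] in pixels: a listed point, or the origin of a listed thing).
The state is a dict: "t": time; "q": joint angles; "joint_vel": joint speeds; "joint_torque": joint torques, N m; "eef_pos": TCP position; "tool_rot": TCP orientation; "contact_force": force on the tool from outside, world axes, zero at the start; "torque": the same for the moment, N m; "gripper_width": opening from 0.0 (shut) to 1.0 (fully open).
Only numpy, scipy, OpenCV 4.12 (cv2) and the standard library are available. Lean on these libraries where they do the work, as an engineer would, in place of code of your own. Each camera call takes 0.05 s, during which the arm holds its last target.

## Working session

There is one attempt and no reset: what is moved stays moved. The work goes in short steps, Python scripts to look and compute and a tool call to move; the robot and the scene stay as the last step left them, time stands still between calls to the robot, and variables do not carry over. Pictures are saved under pics/ and viewed, and the job is handed in when it is done.

Besides the shell and the picture viewer there is one more tool, called as name(argument=value, ...), one argument or row to a line, values as JSON. apply_moves: Moves the arm, as the interface text tells. Scaled input: -1 to 1 covers 120 mm each way for a shift and 4 degrees each way for a turn. Its arguments: {"type":"object","properties":{"moves":{"type":"string"},"force":{"type":"number"}},"required":["moves"]}

```bash
ls; mkdir -p pics; python3 - <<'E'
from station import bot, imaging, nets
import cv2,json
o=bot.get_obs(); print(o)
for c in ["scene","top","wrist"]:
    p=imaging.read_camera(c)
    print(c,{k:(v.tolist() if hasattr(v,'tolist') else v) for k,v in p.items() if k!='image'})
    cv2.imwrite(f"pics/{c}0.png",p["image"][:,:,::-1])
E
```

```text
pics
{'t': 0.0, 'q': array([-1.35510558,  0.47780326,  0.022329  ,  1.55646869, -0.01147254,
        1.10928362, -0.08312253]), 'joint_vel': array([-7.14573323e-05, -1.70050139e-03,  7.00252333e-04, -1.14516980e-03,
        1.20495300e-03,  4.71645988e-04,  1.18527665e-03]), 'joint_torque': array([ 2.47693833e-04, -5.96447468e+01,  1.60791434e+00, -2.81201237e+01,
        1.24399815e-02,  9.36288794e-03, -1.64868482e-05]), 'eef_pos': array([0.21458587, 0.63935339, 0.23031612]), 'tool_rot': array([ 5.97170569e-04,  8.11831848e-01,  5.83890580e-01, -6.96419401e-04]), 'contact_force': array([0.01682353, 0.45559752, 0.04438648]), 'torque': array([-0.02883111,  0.00140106, -0.02275715]), 'gripper_width': 1.001556531284465}
scene {'fx': 466.2333475584172, 'fy': 466.2333475584172, 'cx': 319.13210722254763, 'cy': 208.37457426167933, 'dist_coeffs': [-0.018938980756807063, 0.0, 0.0, 0.0, 0.0], 'view': [[0.7611919292802197, -0.6483515059640081, -0.015072209952734537, -0.3276017246365555], [-0.45954193562187384, -0.5228311213853426, -0.717961578300571, 0.46054655234693614], [0.45761125008412773,
[... 349 characters left out ...]
82121148], [-0.9822890784395217, -0.0018171763036919587, -0.18736292122166673, 0.6031459709041412], [0.18736413321487225, -0.0005198676012269222, -0.982290390527321, 1.3314652548471515], [0.0, 0.0, 0.0, 1.0]], 'shot': 2}
wrist {'fx': 333.5145653224748, 'fy': 333.5145653224748, 'cx': 319.7631822675485, 'cy': 199.59254332983747, 'dist_coeffs': [-0.03285949623160758, 0.0, 0.0, 0.0, 0.0], 'mount': [[0.9999988298057134, -0.0015296394618415255, -2.429644169373633e-05, 0.0007340517742150388], [0.001482003904951649, 0.9646726399059491, 0.2634473410025415, -0.06601636002898696], [-0.00037954133636555054, -0.26344706872539014, 0.9646737779831945, -0.1426783268811689], [0.0, 0.0, 0.0, 1.0]], 'shot': 3}
```

View pics/scene0.png

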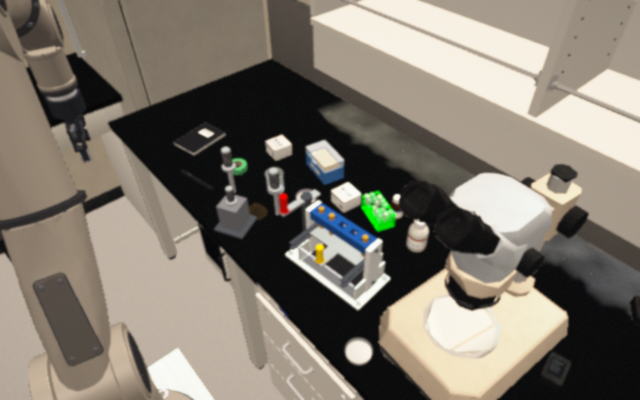

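View pics/top0.png

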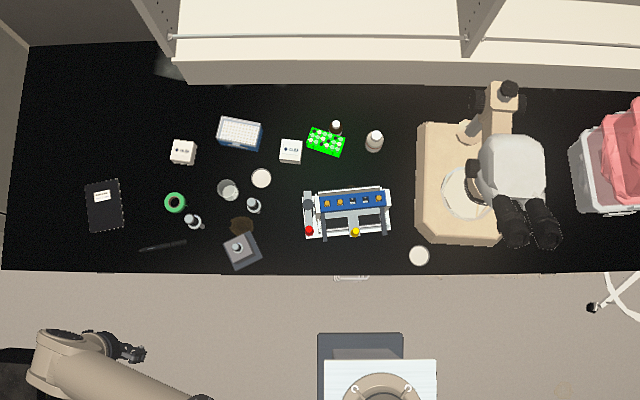

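```bash
cat > h.py <<'E'
from station import bot, imaging, nets
import cv2, numpy as np
from scipy.spatial.transform import Rotation as R
def Rq(q): return R.from_quat([q[1],q[2],q[3],q[0]])
def view_of(p,obs=None):
    if 'view' in p: return np.array(p['view'])
    T=np.eye(4); T[:3,:3]=Rq(obs['tool_rot']).as_matrix(); T[:3,3]=obs['eef_pos']
    return np.linalg.inv(T@np.array(p['mount']))
def K(p): return np.array([[p['fx'],0,p['cx']],[0,p['fy'],p['cy']],[0,0,1.]])
def ray(p,V,uv):
    u=cv2.undistortPoints(np.array([[uv]],float),K(p),np.array(p['dist_coeffs']))[0,0]
    d=V[:3,:3].T@np.array([u[0],u[1],1]); c=-V[:3,:3].T@V[:3,3]; return c,d/np.linalg.norm(d)
def atz(p,V,uv,z):
    c,d=ray(p,V,uv); return c+d*(z-c[2])/d[2]
def tri(rs):
    A=np.zeros((3,3));b=np.zeros(3)
    for c,d in rs:
        M=np.eye(3)-np.outer(d,d);A+=M;b+=M@c
    x=np.linalg.solve(A,b); return x,[np.linalg.norm((np.eye(3)-np.outer(d,d))@(x-c)) for c,d in rs]
def proj(p,V,X):
    X=np.atleast_2d(X).astype(float); r,_=cv2.Rodrigues(V[:3,:3])
    return cv2.projectPoints(X,r,V[:3,3],K(p),np.array(p['dist_coeffs']))[0][:,0]
def crop(p,name,box,s):
    l,t,r,b=box; im=cv2.resize(p['image'][t:b,l:r,::-1],None,fx=s,fy=s,interpolation=cv2.INTER_CUBIC); cv2.imwrite(f"pics/{name}.png",im)
E
python3 - <<'E'
from h import *
sc=imaging.read_camera("scene"); tp=imaging.read_camera("top")
crop(sc,"sc1",(170,130,420,310),3); crop(tp,"tp1",(150,120,420,280),2.9)
Z=dict(gate_knob=.128,clamp_knob=.203,clamp_pivot=.203,stand_socket=.085,bar_mid=.16,tray_floor=.008,punch=.015,pin_1=.1365,jig=0,punch_stand=0,beaker=0,petri_dish_0=0,bottle_4=0,cuvette_box=0,tube_rack=0)
for n,z in Z.items():
    for nm,p in (("scene",sc),("top",tp)):
        for r in nets.spot_point(p,n)[:5]:
            print(n,nm,round(r['score'],2),np.round(r['location'],1),np.round(atz(p,view_of(p),r['location'],z),3))
E
```

```text
gate_knob scene 0.81 [316.9 253.2] [0.492 0.077 0.128]
gate_knob top 0.77 [353.2 230.9] [0.502 0.084 0.128]
gate_knob top 0.45 [328.1 206.9] [0.566 0.15  0.128]
clamp_knob scene 0.59 [285.5 202.3] [0.497 0.192 0.203]
clamp_knob top 0.95 [307.9 229.7] [0.495 0.203 0.203]
clamp_knob top 0.51 [242.9 247.9] [0.449 0.365 0.203]
clamp_pivot scene 0.72 [306.  188.7] [0.562 0.198 0.203]
clamp_pivot scene 0.69 [363.3 248.8] [ 0.532 -0.027  0.203]
clamp_pivot scene 0.47 [378.7 215.8] [0.626 0.02  0.203]
clamp_pivot scene 0.17 [323.3 216.6] [0.532 0.1   0.203]
clamp_pivot top 0.7 [325.9 142.4] [0.723 0.157 0.203]
clamp_pivot top 0.68 [304.7 200.3] [0.57  0.211 0.203]
stand_socket scene 0.8 [229.8 198.8] [0.462 0.408 0.085]
stand_socket scene 0.69 [362.5 247.2] [0.611 0.048 0.085]
stand_socket top 0.81 [235.5 250.4] [0.452 0.403 0.085]
stand_socket top 0.25 [414.4 252.9] [ 0.446 -0.087  0.085]
bar_mid scene 0.68 [342.9 225.5] [0.574 0.081 0.16 ]
bar_mid top 0.96 [352.  199.5] [0.58  0.088 0.16 ]
tray_floor scene 0.72 [415.5 245.2] [0.771 0.006 0.008]
tray_floor scene 0.57 [340.2 267.2] [0.571 0.
[... 1434 characters left out ...]
op 0.88 [417.3 254.9] [ 0.447 -0.112  0.   ]
petri_dish_0 top 0.7 [258.4 176.9] [0.679 0.356 0.   ]
bottle_4 scene 0.82 [416.  242.1] [0.786 0.017 0.   ]
bottle_4 top 0.81 [375.6 144.7] [ 0.78   0.004 -0.   ]
bottle_4 top 0.18 [417.1 254.9] [ 0.447 -0.111  0.   ]
cuvette_box scene 0.98 [343.7 199.8] [0.753 0.267 0.   ]
cuvette_box scene 0.72 [341.1 270.6] [0.57  0.077 0.   ]
cuvette_box top 0.65 [291.6 153.7] [0.751 0.257 0.   ]
cuvette_box top 0.36 [354.1 231.1] [0.517 0.072 0.   ]
tube_rack scene 0.77 [378.4 217.3] [0.778 0.149 0.   ]
tube_rack top 0.73 [324.8 143.6] [0.782 0.157 0.   ]
tube_rack top 0.4 [355.3 231.9] [0.514 0.069 0.   ]
tube_rack top 0.27 [325.8 205.9] [0.591 0.155 0.   ]
```

View pics/sc1.png

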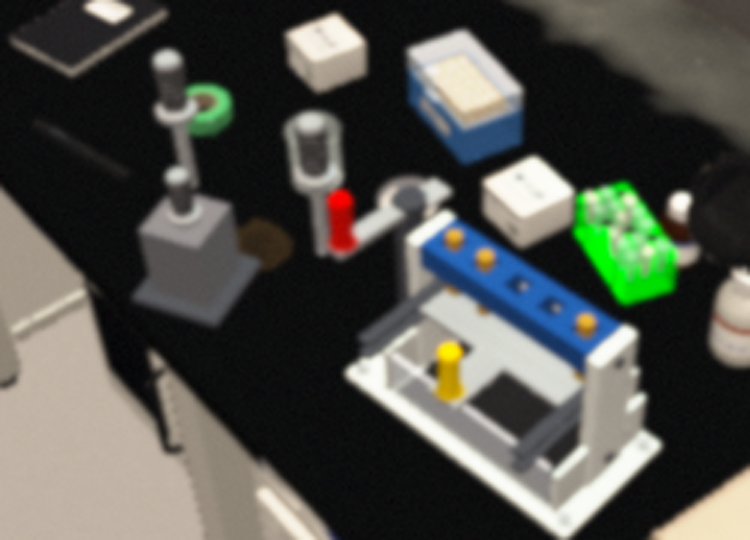

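View pics/tp1.png

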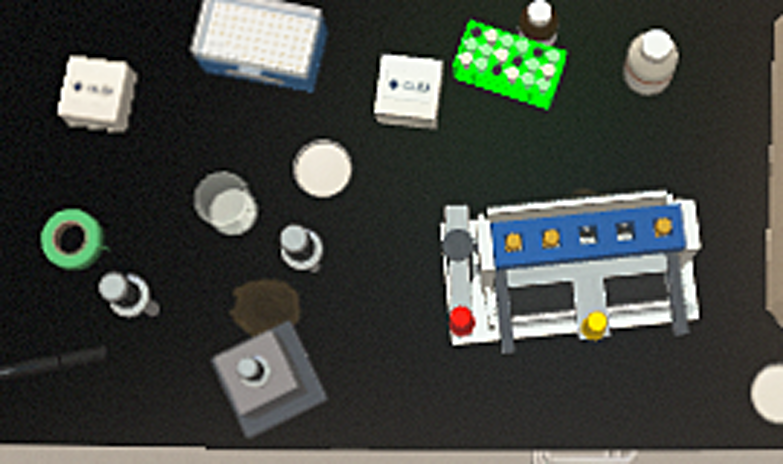

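```bash
cat >> h.py <<'E'
def plan(tgt,psi_deg,hand,n=None,start=None,maxmm=40.):
    """rows from the measured pose to TCP tgt, tool down with tool x at psi in world"""
    o=bot.get_obs(); p0=np.array(o['eef_pos']); R0=Rq(o['tool_rot'])
    ps=np.radians(psi_deg); R1=R.from_matrix(np.array([[np.cos(ps),np.sin(ps),0],[np.sin(ps),-np.cos(ps),0],[0,0,-1]]).T.T)
    rv=(R0.inv()*R1).as_rotvec(); tgt=np.array(tgt,float)
    d=np.linalg.norm(tgt-p0); a=np.degrees(np.linalg.norm(rv))
    n=n or max(int(np.ceil(d*1000/maxmm)),int(np.ceil(a/3.95)),1)
    rows=[];Rc=R0;pc=p0.copy()
    for i in range(n):
        pn=p0+(tgt-p0)*(i+1)/n
        s=Rc.inv().apply(pn-pc)/.12; s=np.round(s,3); w=np.round(np.degrees(rv)/n/4,3)
        rows.append(f"{hand:g} "+" ".join(f"{v:g}" for v in list(s)+list(w)))
        pc=pc+Rc.apply(s*.12); Rc=Rc*R.from_rotvec(np.radians(w*4))
    print(f"dist {d*1000:.1f}mm turn {a:.1f}deg rows {n}")
    for i in range(0,n,12): print("; ".join(rows[i:i+12]))
def st():
    o=bot.get_obs(); X=Rq(o['tool_rot']).as_matrix()
    print("t %.2f"%o['t'],"pos",np.round(o['eef_pos'],4),"psi %.2f tilt %.2f"%(np.degrees(np.arctan2(X[1,0],X[0,0])),np.degrees(np.arccos(-X[2,2]))),"F",np.round(o['contact_force'],1),"w %.3f"%o['gripper_width']); return o
E
python3 - <<'E'
from h import *
st(); plan([.42,.38,.36],96,-1)
E
```

```text
t 1.75 pos [0.2148 0.6399 0.2313] psi 71.44 tilt 0.00 F [ 0.4 -0.7 -0.2] w 1.002
dist 355.3mm turn 24.6deg rows 9
-1 -0.168 0.257 -0.119 0 -0 -0.682; -1 -0.179 0.248 -0.119 0 -0 -0.682; -1 -0.192 0.24 -0.12 0 -0 -0.682; -1 -0.202 0.23 -0.119 0 -0 -0.682; -1 -0.214 0.22 -0.119 0 -0 -0.682; -1 -0.223 0.21 -0.119 0 -0 -0.682; -1 -0.233 0.199 -0.119 0 -0 -0.682; -1 -0.243 0.188 -0.119 0 -0 -0.682; -1 -0.251 0.176 -0.12 0 -0 -0.682
```

apply_moves(
  moves="-1 -0.168 0.257 -0.119 0 0 -0.682; -1 -0.179 0.248 -0.119 0 0 -0.682; -1 -0.192 0.24 -0.12 0 0 -0.682; -1 -0.202 0.23 -0.119 0 0 -0.682; -1 -0.214 0.22 -0.119 0 0 -0.682; -1 -0.223 0.21 -0.119 0 0 -0.682; -1 -0.233 0.199 -0.119 0 0 -0.682; -1 -0.243 0.188 -0.119 0 0 -0.682; -1 -0.251 0.176 -0.12 0 0 -0.682; -1 0 0 0 0 0 0; -1 0 0 0 0 0 0",
)

```text
t: 2.67
eef_pos: [0.4223, 0.378, 0.3614]
tool_rot: [0.0, 0.671, 0.741, 0.001]
contact_force: [-0.4, 0.7, -0.3]
gripper_width: 1.0
```

```bash
python3 - <<'E'
from h import *
o=st(); p=imaging.read_camera("wrist"); cv2.imwrite("pics/w1.png",p['image'][:,:,::-1]); V=view_of(p,o)
for n,z in (("stand_socket",.085),("punch",.015),("punch_stand",0)):
    for r in nets.spot_point(p,n)[:4]: print(n,round(r['score'],2),np.round(r['location'],1),np.round(atz(p,V,r['location'],z),4))
plan([.52,.13,.37],96,-1)
E
```

```text
t 2.67 pos [0.4223 0.378  0.3614] psi 95.67 tilt 0.16 F [-0.4  0.7 -0.3] w 1.000
stand_socket 0.88 [332.  189.8] [0.4568 0.3981 0.085 ]
stand_socket 0.5 [ 19.1 272.2] [ 0.6202 -0.0337  0.085 ]
punch 0.89 [396.8 226.2] [0.5218 0.5093 0.015 ]
punch 0.78 [296.1 246.2] [0.5704 0.3558 0.015 ]
punch 0.61 [326.9 182. ] [0.4623 0.3936 0.015 ]
punch_stand 0.85 [325.7 181.2] [0.4645 0.3923 0.    ]
dist 271.2mm turn 0.2deg rows 7
-1 -0.31 0.088 -0.013 -0.003 0.001 0.005; -1 -0.311 0.088 -0.012 -0.003 0.001 0.005; -1 -0.31 0.088 -0.013 -0.003 0.001 0.005; -1 -0.31 0.089 -0.013 -0.003 0.001 0.005; -1 -0.31 0.088 -0.013 -0.003 0.001 0.005; -1 -0.311 0.089 -0.012 -0.003 0.001 0.005; -1 -0.31 0.089 -0.013 -0.003 0.001 0.005
```

View pics/w1.png

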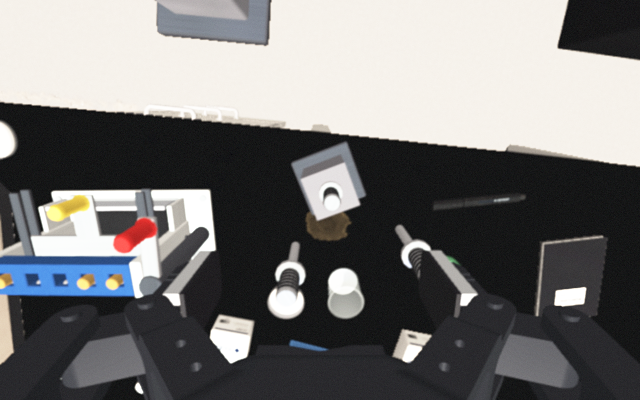

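apply_moves(
  moves="-1 -0.31 0.088 -0.013 0 0 0; -1 -0.31 0.088 -0.013 0 0 0; -1 -0.31 0.088 -0.013 0 0 0; -1 -0.31 0.088 -0.013 0 0 0; -1 -0.31 0.088 -0.013 0 0 0; -1 -0.31 0.088 -0.013 0 0 0; -1 -0.31 0.088 -0.013 0 0 0; -1 0 0 0 0 0 0; -1 0 0 0 0 0 0",
)

```text
t: 3.62
eef_pos: [0.521, 0.1275, 0.3706]
tool_rot: [0.0, 0.67, 0.742, -0.0]
contact_force: [-1.0, 1.1, 0.6]
gripper_width: 0.999
```

```bash
python3 - <<'E'
from h import *
im=cv2.imread("pics/w1.png"); cv2.imwrite("pics/w1c.png",cv2.resize(im[130:330,250:450],None,fx=3,fy=3,interpolation=cv2.INTER_CUBIC))
o=st(); p=imaging.read_camera("wrist"); cv2.imwrite("pics/w2.png",p['image'][:,:,::-1]); V=view_of(p,o)
for n,z in (("bar_mid",.16),("clamp_knob",.203),("clamp_pivot",.203),("gate_knob",.128),("pin_1",.1365),("jig",0)):
    for r in nets.spot_point(p,n)[:5]: print(n,round(r['score'],2),np.round(r['location'],1),np.round(atz(p,V,r['location'],z),4))
E
```

```text
t 3.62 pos [0.521  0.1275 0.3706] psi 95.82 tilt 0.04 F [-1.   1.1  0.6] w 0.999
bar_mid 0.92 [275.3 219.2] [0.579  0.0838 0.16  ]
bar_mid 0.24 [278.7 147.3] [0.499  0.0821 0.16  ]
clamp_knob 0.83 [399.4 160.6] [0.4947 0.2002 0.203 ]
clamp_pivot 0.86 [390.4 231.9] [0.5659 0.2028 0.203 ]
gate_knob 0.88 [277.4 144.2] [0.4995 0.0768 0.128 ]
pin_1 0.73 [223.4 215.5] [0.5889 0.0194 0.1365]
pin_1 0.66 [309.4 208.5] [0.5699 0.1205 0.1365]
pin_1 0.55 [337.1 209.3] [0.5677 0.1531 0.1365]
jig 0.58 [287.6 183.6] [0.574  0.0822 0.    ]
jig 0.17 [498.1 132.8] [0.4624 0.3959 0.    ]
```

View pics/w2.png

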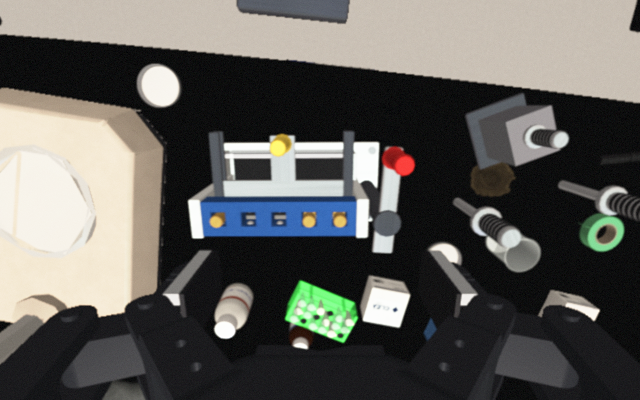

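View pics/w1c.png

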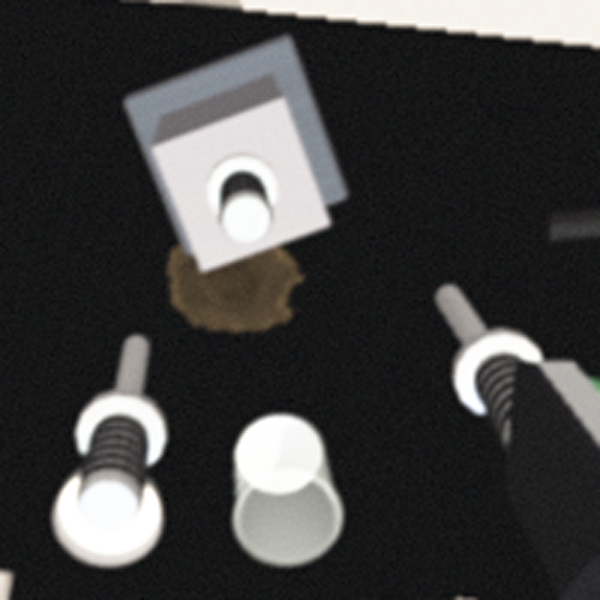

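```bash
cat > fit.py <<'E'
from h import *
from scipy.optimize import least_squares
J=dict(bar_mid=[0,0,.16],gate_knob=[-.066,0,.128],clamp_knob=[-.07,.118,.203],clamp_pivot=[0,.118,.203])
J5=[[0,y,.1365] for y in(-.068,.034,.068)]
def jig(th,X): 
    c,s=np.cos(th[2]),np.sin(th[2]); X=np.atleast_2d(X).astype(float); return np.c_[th[0]+c*X[:,0]-s*X[:,1],th[1]+s*X[:,0]+c*X[:,1],X[:,2]]
def fit(shots,names=None):
    ob=[]
    t0=np.array([.578,.084,.1])
    for p,V,nm in shots:
        for n,X in J.items():
            if names and n not in names: continue
            for r in nets.spot_point(p,n):
                if np.linalg.norm(proj(p,V,jig(t0,X))[0]-r['location'])<12: ob.append((p,V,X,r['location'],nm+n)); break
        for r in nets.spot_point(p,"pin_1"):
            for X in J5:
                if np.linalg.norm(proj(p,V,jig(t0,X))[0]-r['location'])<6: ob.append((p,V,X,r['location'],nm+"pin%.0f"%(X[1]*1000)))
    def f(t): return np.concatenate([(proj(p,V,jig(t,X))[0]-l) for p,V,X,l,_ in ob])
    s=least_squares(f,t0,loss='soft_l1'); 
    return s.x,[(o[4],np.round(f(s.x)[2*i:2*i+2],1)) for i,o in enumerate(ob)]
E
python3 - <<'E'
from fit import *
o=st(); p=imaging.read_camera("wrist"); V=view_of(p,o)
sc=imaging.read_camera("scene"); tp=imaging.read_camera("top")
for S in ([(p,V,"w")],[(tp,view_of(tp),"t")],[(sc,view_of(sc),"s")],[(p,V,"w"),(tp,view_of(tp),"t"),(sc,view_of(sc),"s")]):
    x,r=fit(S); print(np.round(x,4),[(a,b.tolist()) for a,b in r])
print(np.round(jig(x,[[-.07,.118,.203],[0,.118,.203],[-.066,0,.128],[0,.068,.169],[0,.034,.169],[0,-.068,.169]]),4))
E
```

```text
t 3.97 pos [0.5203 0.1302 0.3708] psi 96.14 tilt 0.02 F [ 0.2 -0.6  0.1] w 1.001
[0.5782 0.0856 0.1019] [('wbar_mid', [-1.3, -1.8]), ('wclamp_knob', [-5.0, 0.3]), ('wclamp_pivot', [0.0, -0.8]), ('wpin68', [0.4, 1.7]), ('wpin-68', [3.5, -0.7]), ('wpin34', [0.9, 2.1])]
[0.567  0.0909 0.0215] [('tclamp_knob', [0.0, 0.8]), ('tclamp_pivot', [-0.0, -0.8])]
[0.5697 0.0842 0.0761] [('sbar_mid', [-2.3, -0.4]), ('sgate_knob', [3.0, -4.6]), ('sclamp_knob', [0.5, 1.6]), ('sclamp_pivot', [0.1, -0.4]), ('spin-68', [-0.7, 1.3]), ('spin68', [-3.3, -0.8]), ('spin34', [1.7, 1.4])]
[0.5746 0.0857 0.0736] [('wbar_mid', [-1.0, -4.8]), ('wclamp_knob', [-2.5, 0.2]), ('wclamp_pivot', [0.4, -1.0]), ('wpin68', [0.8, 0.4]), ('wpin-68', [3.6, -5.1]), ('wpin34', [1.3, 0.0]), ('tclamp_knob', [3.6, 0.1]), ('tclamp_pivot', [2.1, -1.4]), ('sbar_mid', [-1.1, -1.8]), ('sgate_knob', [4.2, -6.0]), ('sclamp_knob', [1.9, 0.2]), ('sclamp_pivot', [1.4, -1.7]), ('spin-68', [0.4, -0.1]), ('spin68', [-2.2, -2.1]), ('spin34', [2.9, 0.1])]
[[0.4962 0.1982 0.203 ]
 [0.566  0.2034 0.203 ]
 [0.5088 0.0809 0.128 ]
 [0.5696 0.1535 0.169 ]
 [0.5721 0.1196 0.169 ]
 [0.5796 0.0179 0.169 ]]
```

```bash
python3 - <<'E'
from h import *
st(); plan([.495,.200,.184],96,-1)
E
```

```text
t 5.62 pos [0.5207 0.1288 0.371 ] psi 96.00 tilt 0.00 F [ 0.9  0.5 -0.8] w 0.998
dist 201.7mm turn 0.0deg rows 6
-1 0.102 -0.025 0.26 0 -0 0; -1 0.102 -0.025 0.259 0 -0 0; -1 0.102 -0.026 0.26 0 -0 0; -1 0.102 -0.025 0.26 0 -0 0; -1 0.102 -0.025 0.26 0 -0 0; -1 0.103 -0.025 0.259 0 -0 0
```

apply_moves(
  moves="-1 0.205 -0.05 0.2 0 0 0; -1 0.205 -0.05 0.2 0 0 0; -1 0.203 -0.05 0.2 0 0 0; -1 0 0 0.25 0 0 0; -1 0 0 0.25 0 0 0; -1 0 0 0.25 0 0 0; -1 0 0 0.208 0 0 0; -1 0 0 0 0 0 0; -1 0 0 0 0 0 0",
)

```text
t: 6.37
eef_pos: [0.4946, 0.1997, 0.1835]
tool_rot: [-0.0, 0.669, 0.743, -0.001]
contact_force: [0.3, -0.3, 0.9]
gripper_width: 0.999
```

```bash
python3 - <<'E'
from h import *
o=st(); p=imaging.read_camera("wrist"); cv2.imwrite("pics/w3.png",p['image'][:,:,::-1]); V=view_of(p,o)
print(proj(p,V,[[o['eef_pos'][0],o['eef_pos'][1],.203],[o['eef_pos'][0],o['eef_pos'][1],.221]]))
im=p['image'].astype(int); m=(im[...,0]>150)&(im[...,1]<60)&(im[...,2]<60); ys,xs=np.nonzero(m); print(xs.mean(),ys.mean(),xs.min(),xs.max(),ys.min(),ys.max())
E
```

```text
t 6.37 pos [0.4946 0.1997 0.1835] psi 95.99 tilt 0.15 F [ 0.3 -0.3  0.9] w 0.999
[[318.7694123  275.24162191]
 [318.57792563 299.37160381]]
319.81922760887426 263.28430566967955 294 345 231 319
```

View pics/w3.png

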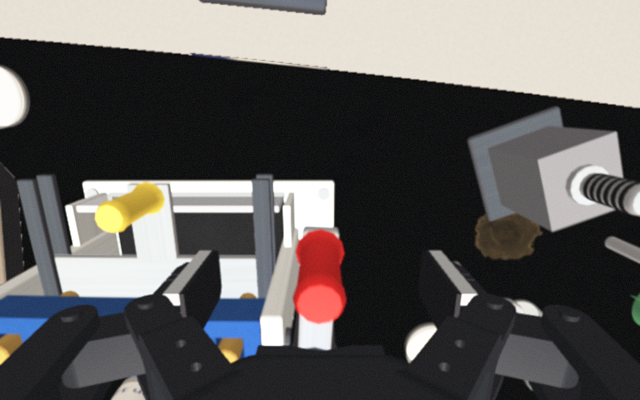

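apply_moves(
  moves="1 0 0 0 0 0 0; 1 0 0 0 0 0 0; 1 0 0 0 0 0 0; 1 0 0 0 0 0 0; 1 0 0 0 0 0 0; 1 0 0 0 0 0 0; 1 0 0 0 0 0 0; 1 0 0 0 0 0 0; 1 0 0 0 0 0 0; 1 0 0 0 0 0 0",
  force=40,
)

```text
t: 7.25
eef_pos: [0.4953, 0.2001, 0.1845]
tool_rot: [0.0, 0.669, 0.743, 0.0]
contact_force: [-1.4, -1.4, 4.8]
gripper_width: 0.195
```

```bash
cat >> h.py <<'E'
def arc(piv,dth_deg,hand,n,extra=0,turn=True):
    """rows: TCP rotates about vertical axis at piv by dth (ccw+), tool turning too"""
    o=bot.get_obs(); p0=np.array(o['eef_pos']); Rc=Rq(o['tool_rot']); pc=p0.copy(); rows=[]
    piv=np.array(piv); rows=[]; r0=p0[:2]-piv[:2]; print("radius",np.linalg.norm(r0))
    for i in range(n):
        a=np.radians(dth_deg*(i+1)/n); c,s=np.cos(a),np.sin(a)
        pn=np.r_[piv[:2]+[c*r0[0]-s*r0[1],s*r0[0]+c*r0[1]],p0[2]]
        sh=np.round(Rc.inv().apply(pn-pc)/.12,3); w=np.round([0,0,-dth_deg/n/4 if turn else 0],3)
        rows.append(f"{hand:g} "+" ".join(f"{v:g}" for v in list(sh)+list(w)))
        pc=pc+Rc.apply(sh*.12); Rc=Rc*R.from_rotvec(np.radians(w*4))
    for i in range(0,n,12): print("; ".join(rows[i:i+12]))
    print("end",pc)
E
python3 - <<'E'
from h import *
st(); arc([.566,.2035],-95,1,24)
E
```

```text
t 7.25 pos [0.4953 0.2001 0.1845] psi 95.99 tilt 0.03 F [-1.4 -1.4  4.8] w 0.195
radius 0.07080199861553735
1 0.041 0.004 0 0 0 0.99; 1 0.04 0.003 0 0 0 0.99; 1 0.041 0.004 0 0 0 0.99; 1 0.04 0.004 0 0 0 0.99; 1 0.041 0.003 0 0 0 0.99; 1 0.041 0.004 0 0 0 0.99; 1 0.04 0.004 0 0 0 0.99; 1 0.041 0.004 0 0 0 0.99; 1 0.04 0.003 0 0 0 0.99; 1 0.041 0.004 0 0 0 0.99; 1 0.04 0.004 0 0 0 0.99; 1 0.041 0.003 0 0 0 0.99
1 0.041 0.004 0 0 0 0.99; 1 0.04 0.004 0 0 0 0.99; 1 0.041 0.003 0 0 0 0.99; 1 0.04 0.004 0 0 0 0.99; 1 0.041 0.004 0 0 0 0.99; 1 0.041 0.003 0 0 0 0.99; 1 0.04 0.004 0 0 0 0.99; 1 0.041 0.004 0 0 0 0.99; 1 0.04 0.003 0 0 0 0.99; 1 0.041 0.004 0 0 0 0.99; 1 0.04 0.004 0 0 0 0.99; 1 0.041 0.003 0 0 0 0.99
end [0.56874206 0.27427957 0.18457369]
```

apply_moves(
  moves="1 0.041 0.004 0 0 0 0.99; 1 0.04 0.004 0 0 0 0.99; 1 0.041 0.004 0 0 0 0.99; 1 0.04 0.004 0 0 0 0.99; 1 0.041 0.004 0 0 0 0.99; 1 0.041 0.004 0 0 0 0.99; 1 0.04 0.004 0 0 0 0.99; 1 0.041 0.004 0 0 0 0.99; 1 0.04 0.004 0 0 0 0.99; 1 0.041 0.004 0 0 0 0.99; 1 0.04 0.004 0 0 0 0.99; 1 0.041 0.004 0 0 0 0.99",
)

```text
t: 8.25
eef_pos: [0.5159, 0.2531, 0.1845]
tool_rot: [-0.0, 0.913, 0.409, -0.0]
contact_force: [-3.4, -3.0, 7.4]
gripper_width: 0.198
```

```bash
python3 - <<'E'
from h import *
st()
E
```

```text
t 8.25 pos [0.5159 0.2531 0.1845] psi 48.27 tilt 0.03 F [-3.4 -3.   7.4] w 0.198
```

apply_moves(
  moves="1 0.041 0.004 0 0 0 0.99; 1 0.04 0.004 0 0 0 0.99; 1 0.041 0.004 0 0 0 0.99; 1 0.04 0.004 0 0 0 0.99; 1 0.041 0.004 0 0 0 0.99; 1 0.041 0.004 0 0 0 0.99; 1 0.04 0.004 0 0 0 0.99; 1 0.041 0.004 0 0 0 0.99; 1 0.04 0.004 0 0 0 0.99; 1 0.041 0.004 0 0 0 0.99; 1 0.041 0.004 0 0 0 0.5; 1 0 0 0 0 0 0",
)

```text
t: 9.25
eef_pos: [0.5581, 0.2728, 0.1842]
tool_rot: [0.001, 0.998, 0.06, -0.008]
contact_force: [-25.6, -6.5, 25.5]
gripper_width: 0.197
```

```bash
python3 - <<'E'
from h import *
o=st(); tp=imaging.read_camera("top"); crop(tp,"tp2",(260,160,420,260),4.5)
print(o['q'])
E
```

```text
t 9.25 pos [0.5581 0.2728 0.1842] psi 6.82 tilt 0.88 F [-25.6  -6.5  25.5] w 0.197
[-0.92345466  0.48117214  0.50738437  1.75141982 -0.27659233  0.99503203
 -0.18967405]
```

View pics/tp2.png

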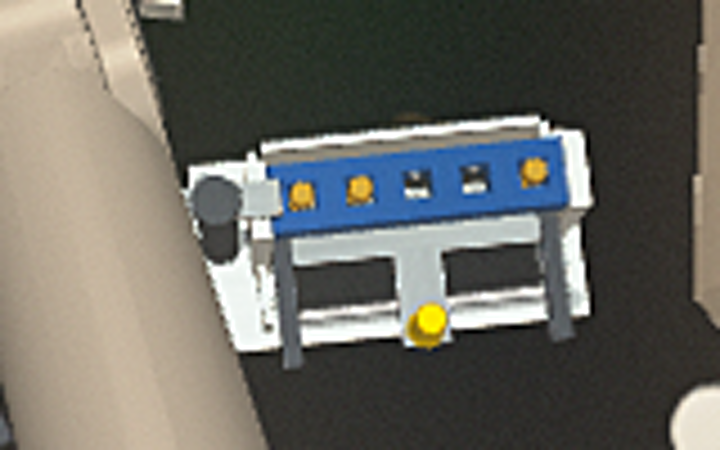

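apply_moves(
  moves="-0.2 0 0 0 0 0 0; -0.2 0 0 0 0 0 0; -0.2 0 0 0 0 0 0; -0.2 0 0 0 0 0 0; -0.2 0 0 0 0 0 0; -0.2 0 0 0 0 0 0; -0.2 0 0 -0.2 0 0 0; -0.2 0 0 -0.3 0 0 0; -0.2 0 0 -0.3 0 0 0; -0.2 0 0 -0.3 0 0 0; -0.2 0 0 -0.2 0 0 0; -0.2 0 0 0 0 0 0",
)

```text
t: 10.3
eef_pos: [0.5671, 0.2743, 0.3463]
tool_rot: [-0.002, 0.998, 0.06, 0.004]
contact_force: [1.1, 0.4, 0.5]
gripper_width: 0.597
```

```bash
python3 - <<'E'
from h import *
st(); plan([.48,.12,.33],96,-0.4)
E
```

```text
t 10.30 pos [0.5671 0.2743 0.3463] psi 6.85 tilt 0.57 F [1.1 0.4 0.5] w 0.597
dist 177.9mm turn 89.2deg rows 23
-0.4 -0.038 0.052 0.005 0.002 -0.006 -0.969; -0.4 -0.042 0.049 0.006 0.002 -0.006 -0.969; -0.4 -0.044 0.046 0.005 0.002 -0.006 -0.969; -0.4 -0.048 0.043 0.005 0.002 -0.006 -0.969; -0.4 -0.05 0.04 0.006 0.002 -0.006 -0.969; -0.4 -0.053 0.036 0.005 0.002 -0.006 -0.969; -0.4 -0.056 0.033 0.006 0.002 -0.006 -0.969; -0.4 -0.057 0.028 0.005 0.002 -0.006 -0.969; -0.4 -0.06 0.025 0.005 0.002 -0.006 -0.969; -0.4 -0.06 0.021 0.006 0.002 -0.006 -0.969; -0.4 -0.062 0.016 0.005 0.002 -0.006 -0.969; -0.4 -0.063 0.013 0.006 0.002 -0.006 -0.969
-0.4 -0.064 0.008 0.006 0.002 -0.006 -0.969; -0.4 -0.064 0.003 0.005 0.002 -0.006 -0.969; -0.4 -0.065 -0 0.006 0.002 -0.006 -0.969; -0.4 -0.064 -0.005 0.005 0.002 -0.006 -0.969; -0.4 -0.063 -0.01 0.006 0.002 -0.006 -0.969; -0.4 -0.063 -0.013 0.006 0.002 -0.006 -0.969; -0.4 -0.062 -0.018 0.005 0.002 -0.006 -0.969; -0.4 -0.06 -0.022 0.006 0.002 -0.006 -0.969; -0.4 -0.059 -0.026 0.006 0.002 -0.006 -0.969; -0.4 -0.057 -0.03 0.006 0.002 -0.006 -0.969; -0.4 -0.054 -0.033 0.005 0.002 -0.006 -0.969
```

apply_moves(
  moves="-0.4 -0.038 0.052 0.005 0.002 -0.006 -0.969; -0.4 -0.042 0.049 0.006 0.002 -0.006 -0.969; -0.4 -0.044 0.046 0.005 0.002 -0.006 -0.969; -0.4 -0.048 0.043 0.005 0.002 -0.006 -0.969; -0.4 -0.05 0.04 0.006 0.002 -0.006 -0.969; -0.4 -0.053 0.036 0.005 0.002 -0.006 -0.969; -0.4 -0.056 0.033 0.006 0.002 -0.006 -0.969; -0.4 -0.057 0.028 0.005 0.002 -0.006 -0.969; -0.4 -0.06 0.025 0.005 0.002 -0.006 -0.969; -0.4 -0.06 0.021 0.006 0.002 -0.006 -0.969; -0.4 -0.062 0.016 0.005 0.002 -0.006 -0.969; -0.4 -0.063 0.013 0.006 0.002 -0.006 -0.969",
)

```text
t: 11.3
eef_pos: [0.5187, 0.1927, 0.3318]
tool_rot: [-0.001, 0.893, 0.451, -0.003]
contact_force: [-0.1, 0.7, 0.8]
gripper_width: 0.698
```

apply_moves(
  moves="-0.4 -0.064 0.008 0.006 0.002 -0.006 -0.969; -0.4 -0.064 0.003 0.005 0.002 -0.006 -0.969; -0.4 -0.065 0 0.006 0.002 -0.006 -0.969; -0.4 -0.064 -0.005 0.005 0.002 -0.006 -0.969; -0.4 -0.063 -0.01 0.006 0.002 -0.006 -0.969; -0.4 -0.063 -0.013 0.006 0.002 -0.006 -0.969; -0.4 -0.062 -0.018 0.005 0.002 -0.006 -0.969; -0.4 -0.06 -0.022 0.006 0.002 -0.006 -0.969; -0.4 -0.059 -0.026 0.006 0.002 -0.006 -0.969; -0.4 -0.057 -0.03 0.006 0.002 -0.006 -0.969; -0.4 -0.054 -0.033 0.005 0.002 -0.006 -0.969; -0.4 0 0 0 0 0 0",
)

```text
t: 12.3
eef_pos: [0.4766, 0.1178, 0.3249]
tool_rot: [-0.001, 0.669, 0.743, -0.005]
contact_force: [0.0, 0.3, -0.4]
gripper_width: 0.698
```

```bash
python3 - <<'E'
from h import *
o=st(); p=imaging.read_camera("wrist"); cv2.imwrite("pics/w4.png",p['image'][:,:,::-1]); V=view_of(p,o)
for n,z in (("gate_knob",.128),("clamp_knob",.203),("clamp_pivot",.203),("bar_mid",.16)):
    for r in nets.spot_point(p,n)[:3]: print(n,round(r['score'],2),np.round(r['location'],1),np.round(atz(p,V,r['location'],z),4))
E
```

```text
t 12.30 pos [0.4766 0.1178 0.3249] psi 96.05 tilt 0.58 F [ 0.   0.3 -0.4] w 0.698
gate_knob 0.77 [281.9 193.3] [0.4991 0.0797 0.128 ]
clamp_knob 0.91 [479.6 300. ] [0.56   0.2712 0.203 ]
bar_mid 0.95 [280.5 276.5] [0.5782 0.0878 0.16  ]
```

View pics/w4.png

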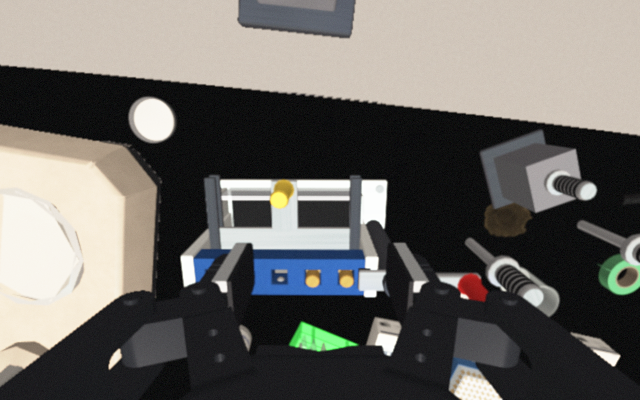

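```bash
python3 - <<'E'
from h import *
st(); plan([.499,.0795,.109],96,-0.4)
E
```

```text
t 12.55 pos [0.4774 0.1199 0.3252] psi 95.99 tilt 0.52 F [ 0.2 -0.   0. ] w 0.700
dist 221.0mm turn 0.5deg rows 6
-0.4 -0.058 0.026 0.3 -0.019 0.01 -0.001; -0.4 -0.058 0.026 0.301 -0.019 0.01 -0.001; -0.4 -0.058 0.026 0.3 -0.019 0.01 -0.001; -0.4 -0.058 0.025 0.3 -0.019 0.01 -0.001; -0.4 -0.058 0.025 0.301 -0.019 0.01 -0.001; -0.4 -0.059 0.025 0.3 -0.019 0.01 -0.001
```

apply_moves(
  moves="-0.4 -0.175 0.077 0.2 -0.057 0.03 0; -0.4 -0.174 0.076 0.2 -0.057 0.03 0; -0.4 0 0 0.3 0 0 0; -0.4 0 0 0.3 0 0 0; -0.4 0 0 0.3 0 0 0; -0.4 0 0 0.3 0 0 0; -0.4 0 0 0.2 0 0 0; -0.4 0 0 0 0 0 0; -0.4 0 0 0 0 0 0",
)

```text
t: 13.3
eef_pos: [0.4991, 0.0794, 0.1088]
tool_rot: [-0.001, 0.669, 0.743, -0.001]
contact_force: [-0.1, 0.5, 0.6]
gripper_width: 0.699
```

```bash
python3 - <<'E'
from h import *
o=st(); p=imaging.read_camera("wrist"); cv2.imwrite("pics/w5.png",p['image'][:,:,::-1]); V=view_of(p,o)
print(proj(p,V,[[o['eef_pos'][0],o['eef_pos'][1],.128],[o['eef_pos'][0],o['eef_pos'][1],.146]]))
E
```

```text
t 13.30 pos [0.4991 0.0794 0.1088] psi 96.01 tilt 0.17 F [-0.1  0.5  0.6] w 0.699
[[318.78191544 274.90001264]
 [318.60294963 298.91043115]]
```

View pics/w5.png

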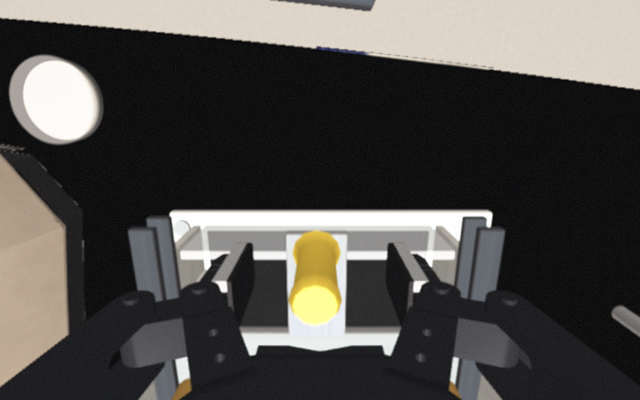

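apply_moves(
  moves="1 0 0 0 0 0 0; 1 0 0 0 0 0 0; 1 0 0 0 0 0 0; 1 0 0 0 0 0 0; 1 0 0 0 0 0 0; 1 0 0 0 0 0 0; 1 0 0 0 0 0 0; 1 0 0 0 0 0 0; 1 0 -0.03 0 0 0 0; 1 0 -0.05 0 0 0 0; 1 0 -0.05 0 0 0 0; 1 0 -0.05 0 0 0 0",
  force=60,
)

```text
t: 14.35
eef_pos: [0.4805, 0.0757, 0.1111]
tool_rot: [0.002, 0.67, 0.743, 0.002]
contact_force: [3.9, -4.0, 3.4]
gripper_width: 0.19
```

apply_moves(
  moves="1 0 -0.04 0 0 0 0; 1 0 -0.04 0 0 0 0; 1 0 -0.03 0 0 0 0; 1 0 -0.02 0 0 0 0; 1 0 -0.02 0 0 0 0; 1 0 0 0 0 0 0",
)

```text
t: 14.85
eef_pos: [0.4625, 0.0738, 0.1111]
tool_rot: [0.002, 0.67, 0.743, 0.002]
contact_force: [2.2, -5.0, 5.2]
gripper_width: 0.191
```

```bash
python3 - <<'E'
from h import *
o=st()
E
```

```text
t 14.85 pos [0.4625 0.0738 0.1111] psi 95.93 tilt 0.30 F [ 2.2 -5.   5.2] w 0.191
```

apply_moves(
  moves="1 0 -0.02 0 0 0 0; 1 0 -0.02 0 0 0 0; 1 0 -0.02 0 0 0 0; 1 0 -0.02 0 0 0 0; 1 0 0 0 0 0 0; 1 0 0 0 0 0 0",
)

```text
t: 15.35
eef_pos: [0.4617, 0.0738, 0.1118]
tool_rot: [0.008, 0.669, 0.743, 0.008]
contact_force: [29.9, -4.9, -27.3]
gripper_width: 0.193
```

```bash
python3 - <<'E'
from h import *
o=st()
E
```

```text
t 15.35 pos [0.4617 0.0738 0.1118] psi 95.99 tilt 1.29 F [ 29.9  -4.9 -27.3] w 0.193
```

apply_moves(
  moves="1 0 0.04 0 0 0 0; -0.4 0 0 0 0 0 0; -0.4 0 0 0 0 0 0; -0.4 0 0 0 0 0 0; -0.4 0 0 0 0 0 0; -0.4 0 0 0 0 0 0; -0.4 0 0 -0.2 0 0 0; -0.4 0 0 -0.3 0 0 0; -0.4 0 0 -0.3 0 0 0; -0.4 0 0 -0.3 0 0 0; -0.4 0 0 -0.3 0 0 0; -0.4 0 0 -0.2 0 0 0",
)

```text
t: 16.35
eef_pos: [0.4559, 0.0748, 0.3047]
tool_rot: [0.0, 0.669, 0.743, 0.002]
contact_force: [0.8, 0.3, -0.5]
gripper_width: 0.7
```

```bash
python3 - <<'E'
from h import *
o=st(); p=imaging.read_camera("wrist"); V=view_of(p,o); cv2.imwrite("pics/w6.png",p['image'][:,:,::-1])
for n,z in (("gate_knob",.128),("clamp_knob",.203),("clamp_pivot",.203),("bar_mid",.16)):
    for r in nets.spot_point(p,n)[:3]: print(n,round(r['score'],2),np.round(r['location'],1),np.round(atz(p,V,r['location'],z),4))
plan([.43,.39,.30],96,-0.4)
E
```

```text
t 16.35 pos [0.4559 0.0748 0.3047] psi 96.02 tilt 0.19 F [ 0.8  0.3 -0.5] w 0.700
gate_knob 0.81 [316.5 182.5] [0.4608 0.0728 0.128 ]
clamp_knob 0.71 [550.9 186.3] [0.4284 0.2503 0.203 ]
bar_mid 0.91 [316.  307.8] [0.5793 0.0846 0.16  ]
dist 316.2mm turn 0.1deg rows 8
-0.4 0.329 0.009 0.001 -0.003 -0 0.001; -0.4 0.33 0.009 0 -0.003 -0 0.001; -0.4 0.329 0.009 0.001 -0.003 -0 0.001; -0.4 0.329 0.009 0 -0.003 -0 0.001; -0.4 0.329 0.009 0.001 -0.003 -0 0.001; -0.4 0.33 0.009 0 -0.003 -0 0.001; -0.4 0.329 0.009 0.001 -0.003 -0 0.001; -0.4 0.329 0.009 0 -0.003 -0 0.001
```

View pics/w6.png

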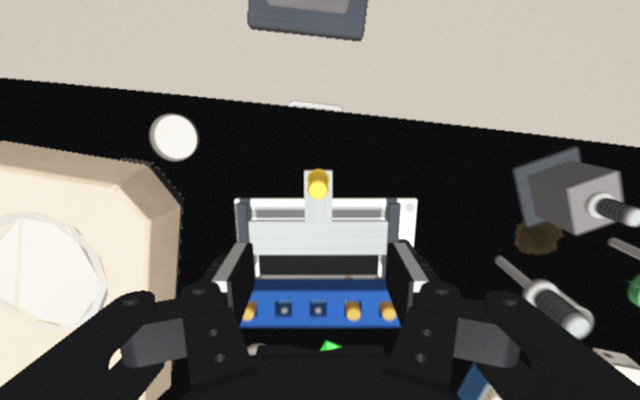

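apply_moves(
  moves="-0.4 0.329 0.009 0 0 0 0; -0.4 0.329 0.009 0 0 0 0; -0.4 0.329 0.009 0 0 0 0; -0.4 0.329 0.009 0 0 0 0; -0.4 0.329 0.009 0 0 0 0; -0.4 0.329 0.009 0 0 0 0; -0.4 0.329 0.009 0 0 0 0; -0.4 0.329 0.009 0 0 0 0; -0.4 0 0 0 0 0 0; -0.4 0 0 0 0 0 0",
)

```text
t: 17.43
eef_pos: [0.4289, 0.3917, 0.2986]
tool_rot: [-0.0, 0.667, 0.745, -0.002]
contact_force: [0.5, -0.8, 0.0]
gripper_width: 0.7
```

```bash
python3 - <<'E'
from h import *
o=st(); p=imaging.read_camera("wrist"); V=view_of(p,o); crop(p,"w7",(200,100,460,300),3)
for n,z in (("stand_socket",.085),("punch",.015),("punch_stand",0)):
    for r in nets.spot_point(p,n)[:3]: print(n,round(r['score'],2),np.round(r['location'],1),np.round(atz(p,V,r['location'],z),4))
for n in ("punch","punch_stand"):
    for r in nets.spot_in(p,n)[:3]: print(n,r)
E
```

```text
t 17.43 pos [0.4289 0.3917 0.2986] psi 96.30 tilt 0.27 F [ 0.5 -0.8  0. ] w 0.700
stand_socket 0.83 [319.  198.5] [0.4583 0.3938 0.085 ]
punch 0.97 [318.3 184.9] [0.4587 0.3926 0.015 ]
punch 0.82 [281.3 258.5] [0.5686 0.3526 0.015 ]
punch 0.65 [400.6 243.7] [0.5286 0.514  0.015 ]
punch_stand 0.95 [318.8 186.5] [0.4641 0.3937 0.    ]
punch_stand 0.66 [146.4 362.9] [0.7842 0.1484 0.    ]
punch_stand 0.18 [336.2 299.5] [0.6334 0.4382 0.    ]
punch {'rect': [398.8, 233.9, 438.8, 273.6], 'score': 0.69}
punch {'rect': [251.2, 257.2, 290.2, 337.7], 'score': 0.64}
punch {'rect': [305.4, 190.7, 337.5, 221.6], 'score': 0.59}
punch_stand {'rect': [278.9, 142.4, 363.5, 231.3], 'score': 0.81}
```

View pics/w7.png

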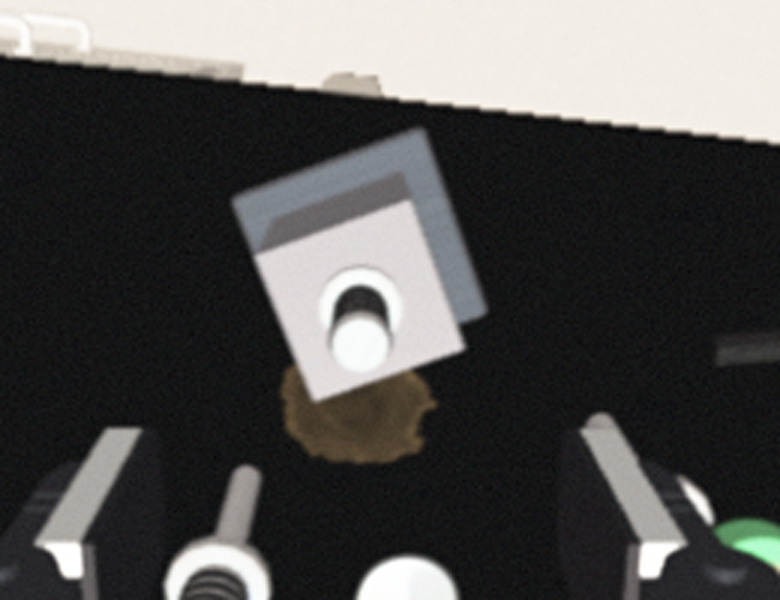

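```bash
python3 - <<'E'
from h import *
o=st(); p=imaging.read_camera("wrist"); V=view_of(p,o)
f=lambda u,z:np.round(atz(p,V,[u[0]/3+200,u[1]/3+100],z),4)
C=[f(u,.085) for u in ((257,255),(405,200),(465,350),(315,402))]; print(C,np.mean(C,0),[np.linalg.norm(C[i]-C[i-1]) for i in range(4)])
print(f((361,308),.093),f((361,343),.137))
plan([.459,.393,.20],96,-0.4)
E
```

```text
t 17.73 pos [0.4314 0.3882 0.3013] psi 95.90 tilt 0.03 F [-0.2  0.1 -0.2] w 0.697
[array([0.4506, 0.3528, 0.085 ]), array([0.4249, 0.4046, 0.085 ]), array([0.4793, 0.4336, 0.085 ]), array([0.5059, 0.3791, 0.085 ])] [0.465175 0.392525 0.085   ] [np.float64(0.061235447250755026), np.float64(0.05782499459576284), np.float64(0.06164705994611583), np.float64(0.06064495032564541)]
[0.4647 0.3926 0.093 ] [0.464  0.3925 0.137 ]
dist 105.3mm turn 0.1deg rows 3
-0.4 0.004 0.078 0.282 -0.001 -0 -0.007; -0.4 0.005 0.078 0.282 -0.001 -0 -0.007; -0.4 0.004 0.077 0.282 -0.001 -0 -0.007
```

```bash
cat >> h.py <<'E'
def avg(n=8):
    P=[];Q=[];S=[]
    for i in range(n):
        o=bot.get_obs(); P.append(o['eef_pos']); Q.append(Rq(o['tool_rot'])); p=imaging.read_camera("wrist"); S.append(p)
    m=dict(o); m['eef_pos']=np.mean(P,0); q=R.concatenate(Q).mean().as_quat(); m['tool_rot']=np.r_[q[3],q[:3]]
    X=Rq(m['tool_rot']).as_matrix()
    print("avg pos",np.round(m['eef_pos'],4),"std",np.round(np.std(P,0),4),"psi %.2f"%np.degrees(np.arctan2(X[1,0],X[0,0])),"tilt %.2f"%np.degrees(np.arccos(-X[2,2])))
    return m,p
E
python3 - <<'E'
from h import *
o,p=avg(); V=view_of(p,o); crop(p,"w8",(240,120,400,260),5)
for n,z in (("stand_socket",.085),("punch",.015),("punch_stand",0)):
    for r in nets.spot_point(p,n)[:1]: print(n,round(r['score'],2),np.round(r['location'],1),np.round(atz(p,V,r['location'],z),4))
f=lambda u,z:np.round(atz(p,V,[u[0]/3+200,u[1]/3+100],z),4)
C=[f(u,.085) for u in ((257,255),(405,200),(465,350),(315,402))]; print(np.mean(C,0))
print(f((361,308),.093),f((361,343),.137))
E
```

```text
avg pos [0.4311 0.3893 0.3016] std [0.0002 0.0004 0.0001] psi 95.98 tilt 0.02
stand_socket 0.56 [320.4 196.8] [0.46   0.3935 0.085 ]
punch 0.77 [285.4 253.9] [0.5655 0.3554 0.015 ]
punch_stand 0.81 [320.4 183.5] [0.4636 0.3941 0.    ]
[0.465   0.39375 0.085  ]
[0.4645 0.3938 0.093 ] [0.4637 0.3937 0.137 ]
```

View pics/w8.png

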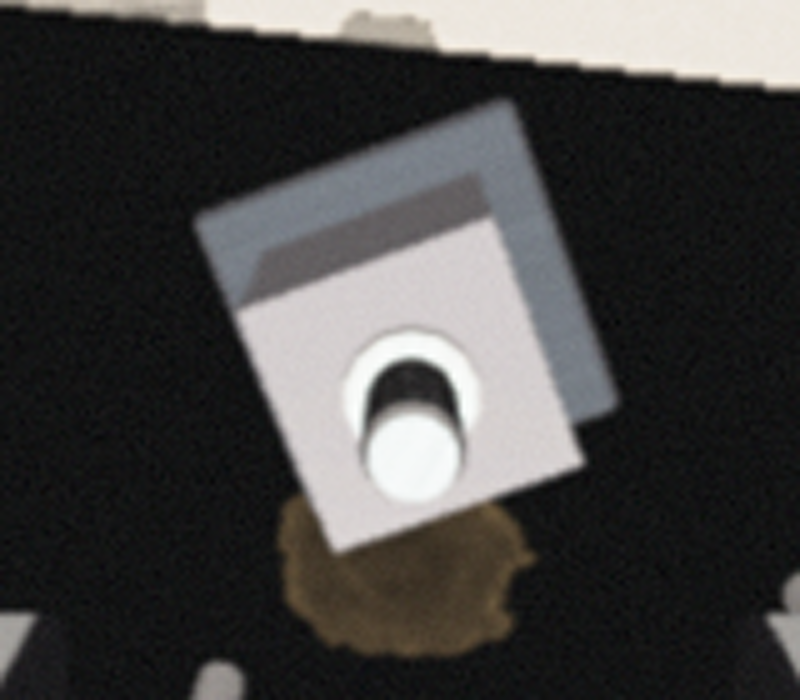

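```bash
python3 - <<'E'
from h import *
o,p=avg(3); V=view_of(p,o)
f=lambda u,z:np.round(atz(p,V,[u[0]/5+240,u[1]/5+120],z),4)
C=[f(u,.085) for u in ((240,305),(492,217),(583,463),(338,553))]; print(np.mean(C,0))
print(f((412,394),.093),f((413,456),.137))
plan([.460,.3955,.20],96,-0.4)
E
```

```text
avg pos [0.4308 0.3898 0.3014] std [0. 0. 0.] psi 96.03 tilt 0.01
[0.460175 0.3966   0.085   ]
[0.4596 0.3962 0.093 ] [0.4601 0.3961 0.137 ]
dist 105.6mm turn 0.0deg rows 3
-0.4 0.007 0.082 0.282 -0.001 -0 0.003; -0.4 0.007 0.082 0.281 -0.001 -0 0.003; -0.4 0.007 0.083 0.282 -0.001 -0 0.003
```

apply_moves(
  moves="-0.4 0.009 0.082 0.28 0 0 0; -0.4 0.009 0.082 0.28 0 0 0; -0.4 0.009 0.082 0.28 0 0 0; -0.4 0 0 0.25 0 0 0; -0.4 0 0 0.25 0 0 0; -0.4 0 0 0.2 0 0 0; -0.4 0 0 0.17 0 0 0; -0.4 0 0 0 0 0 0; -0.4 0 0 0 0 0 0; -0.4 0 0 0 0 0 0",
)

```text
t: 19.32
eef_pos: [0.4606, 0.3967, 0.0975]
tool_rot: [-0.0, 0.669, 0.743, 0.001]
contact_force: [0.2, -1.0, 0.1]
gripper_width: 0.699
```

```bash
python3 - <<'E'
from h import *
o,p=avg(4); V=view_of(p,o); cv2.imwrite("pics/w9.png",p['image'][:,:,::-1])
print(proj(p,V,[[o['eef_pos'][0],o['eef_pos'][1],.093],[o['eef_pos'][0],o['eef_pos'][1],.137]]))
E
```

```text
avg pos [0.4608 0.3969 0.0979] std [0.0001 0.0001 0.0002] psi 96.02 tilt 0.15
[[318.93511688 250.81878703]
 [318.89187388 302.30874869]]
```

View pics/w9.png

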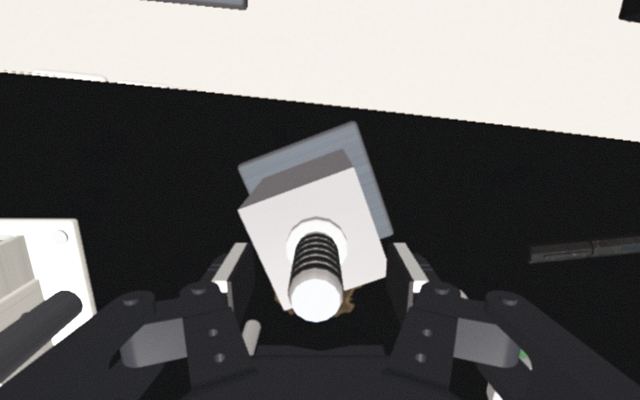

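apply_moves(
  moves="-0.4 0 -0.012 0.01 0 0 0; 1 0 0 0 0 0 0; 1 0 0 0 0 0 0; 1 0 0 0 0 0 0; 1 0 0 0 0 0 0; 1 0 0 0 0 0 0; 1 0 0 0 0 0 0; 1 0 0 0 0 0 0; 1 0 0 0 0 0 0",
  force=80,
)

```text
t: 20.27
eef_pos: [0.4585, 0.396, 0.0953]
tool_rot: [-0.0, 0.669, 0.743, 0.0]
contact_force: [-0.3, -1.3, 5.4]
gripper_width: 0.214
```

```bash
python3 - <<'E'
from h import *
o=st(); o,p=avg(4); V=view_of(p,o); cv2.imwrite("pics/w10.png",p['image'][:,:,::-1])
E
```

```text
t 20.27 pos [0.4585 0.396  0.0953] psi 96.03 tilt 0.01 F [-0.3 -1.3  5.4] w 0.214
avg pos [0.4585 0.396  0.0953] std [0. 0. 0.] psi 96.02 tilt 0.01
```

View pics/w10.png

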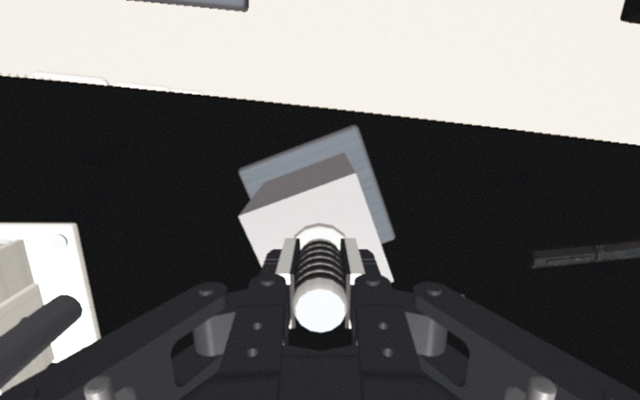

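apply_moves(
  moves="1 0 0 -0.05 0 0 0; 1 0 0 -0.1 0 0 0; 1 0 0 -0.15 0 0 0; 1 0 0 -0.15 0 0 0; 1 0 0 -0.2 0 0 0; 1 0 0 -0.2 0 0 0; 1 0 0 -0.3 0 0 0; 1 0 0 -0.3 0 0 0; 1 0 0 -0.3 0 0 0; 1 0 0 -0.3 0 0 0; 1 0 0 0 0 0 0; 1 0 0 0 0 0 0",
)

```text
t: 21.47
eef_pos: [0.4593, 0.3965, 0.3441]
tool_rot: [-0.0, 0.669, 0.743, 0.003]
contact_force: [0.1, 0.3, -2.9]
gripper_width: 0.216
```

```bash
python3 - <<'E'
from h import *
o=st(); o,p=avg(4); V=view_of(p,o); cv2.imwrite("pics/w11.png",p['image'][:,:,::-1])
sc=imaging.read_camera("scene"); crop(sc,"sc2",(150,80,420,300),2.9)
plan([.545,.13,.345],96,1)
E
```

```text
t 21.47 pos [0.4593 0.3965 0.3441] psi 96.02 tilt 0.30 F [ 0.1  0.3 -2.9] w 0.216
avg pos [0.4583 0.3958 0.3414] std [0.0006 0.0004 0.0017] psi 96.02 tilt 0.03
dist 279.4mm turn 0.2deg rows 7
1 -0.325 0.07 -0.006 -0.005 0.004 0.001; 1 -0.325 0.07 -0.007 -0.005 0.004 0.001; 1 -0.325 0.07 -0.006 -0.005 0.004 0.001; 1 -0.325 0.07 -0.007 -0.005 0.004 0.001; 1 -0.326 0.071 -0.006 -0.005 0.004 0.001; 1 -0.325 0.07 -0.007 -0.005 0.004 0.001; 1 -0.325 0.07 -0.006 -0.005 0.004 0.001
```

View pics/w11.png

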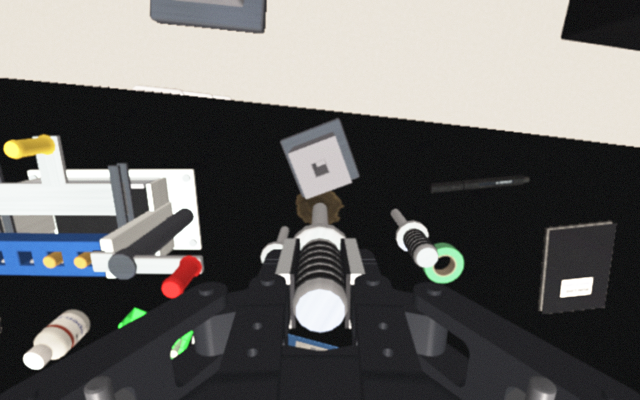

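View pics/sc2.png

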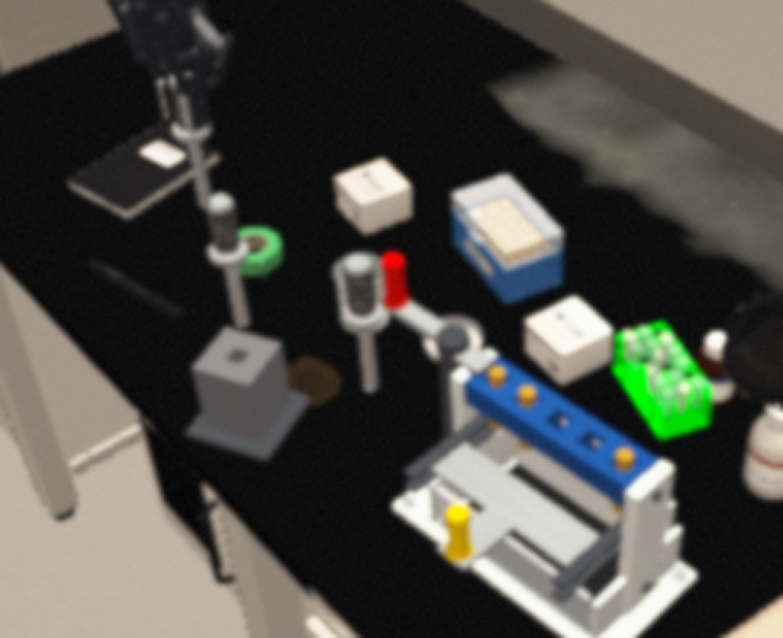

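```bash
python3 - <<'E'
from h import *
o=st(); p=imaging.read_camera("wrist");V=view_of(p,o)
T=lambda X: Rq(o['tool_rot']).apply(X)+o['eef_pos']
print(proj(p,V,[T([0,0,z]) for z in (.08,.02,-.04)]))
im=cv2.imread("pics/w11.png"); cv2.imwrite("pics/w11c.png",cv2.resize(im[190:340,260:380],None,fx=5,fy=5,interpolation=cv2.INTER_CUBIC))
plan([.570,.1535,.345],96,1)
E
```

```text
t 21.72 pos [0.4578 0.3954 0.3393] psi 96.03 tilt 0.19 F [-0.2  0.4 -2.2] w 0.214
[[319.17984225 206.403316  ]
 [319.01318822 238.91473991]
 [318.68324033 303.48224083]]
dist 266.8mm turn 0.2deg rows 7
1 -0.301 0.102 -0.006 -0.005 0.004 0.001; 1 -0.3 0.103 -0.007 -0.005 0.004 0.001; 1 -0.301 0.102 -0.006 -0.005 0.004 0.001; 1 -0.3 0.103 -0.006 -0.005 0.004 0.001; 1 -0.301 0.102 -0.007 -0.005 0.004 0.001; 1 -0.3 0.103 -0.006 -0.005 0.004 0.001; 1 -0.301 0.103 -0.007 -0.005 0.004 0.001
```

View pics/w11c.png

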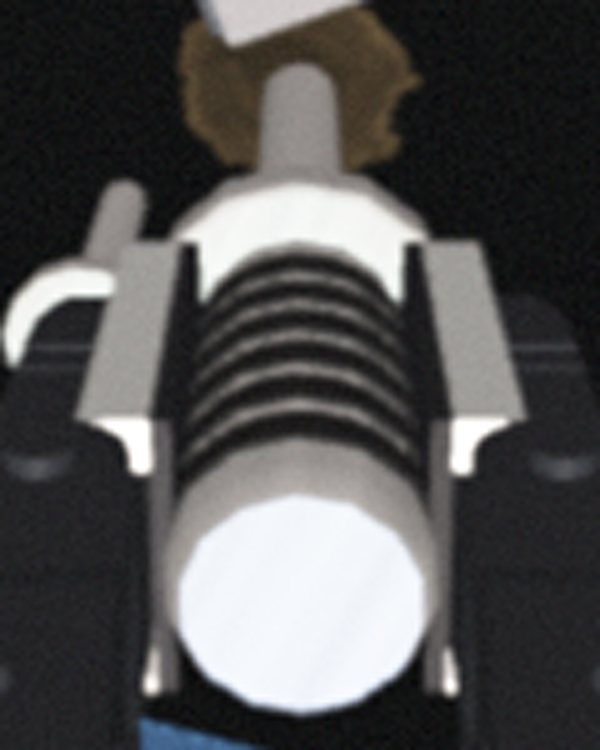

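apply_moves(
  moves="1 -0.301 0.102 -0.006 0 0 0; 1 -0.301 0.102 -0.006 0 0 0; 1 -0.301 0.102 -0.006 0 0 0; 1 -0.301 0.102 -0.006 0 0 0; 1 -0.301 0.102 -0.006 0 0 0; 1 -0.301 0.102 -0.006 0 0 0; 1 -0.3 0.102 -0.006 0 0 0; 1 0 0 0.2 0 0 0; 1 0 0 0.2 0 0 0; 1 0 0 0 0 0 0; 1 0 0 0 0 0 0; 1 0 0 0 0 0 0",
)

```text
t: 22.77
eef_pos: [0.5704, 0.1543, 0.2987]
tool_rot: [0.0, 0.669, 0.744, 0.0]
contact_force: [-0.3, -0.9, -0.8]
gripper_width: 0.214
```

```bash
python3 - <<'E'
from h import *
o,p=avg(4);V=view_of(p,o); cv2.imwrite("pics/w12.png",p['image'][:,:,::-1]); crop(p,"w12c",(200,120,440,300),3.3)
sc=imaging.read_camera("scene"); crop(sc,"sc3",(270,140,420,290),5)
E
```

```text
avg pos [0.5707 0.1544 0.2992] std [0.0002 0.0001 0.0003] psi 96.08 tilt 0.08
```

View pics/w12c.png

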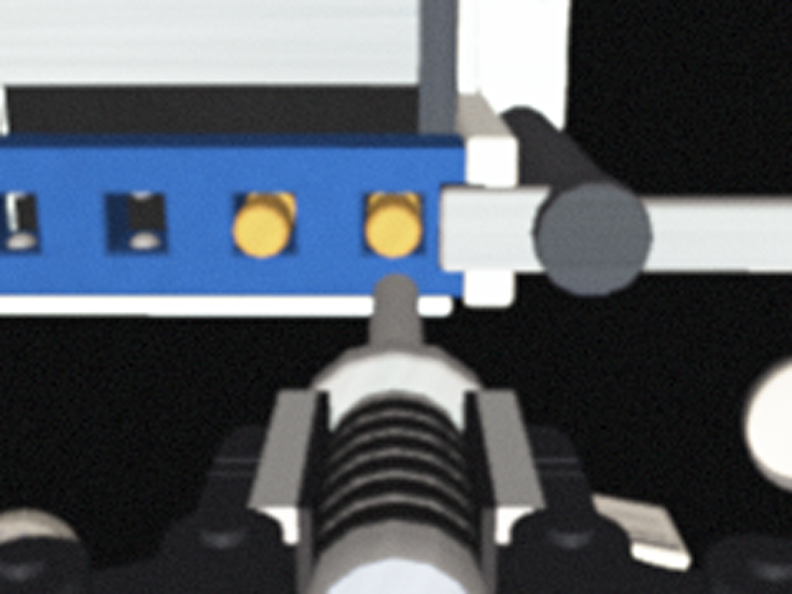

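View pics/sc3.png

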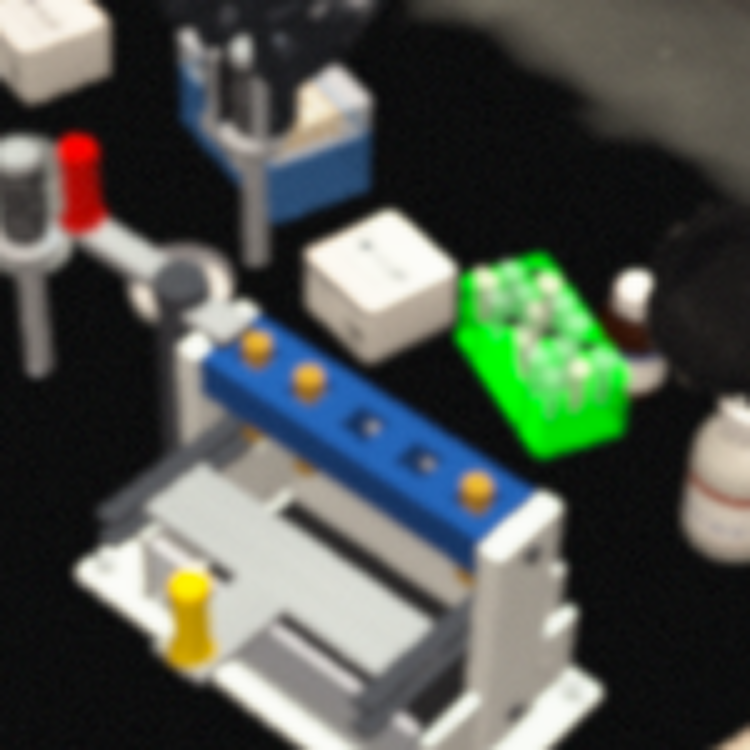

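```bash
cat > tip.py <<'E'
from h import *
a=np.linspace(0,2*np.pi,60)
def tipfit(p,o,edge_uv,zt=.08):
    V=view_of(p,o); Rt=Rq(o['tool_rot'])
    from scipy.optimize import fsolve
    def f(d):
        P=proj(p,V,Rt.apply(np.c_[d[0]+.005*np.cos(a),d[1]+.005*np.sin(a),0*a+zt])+o['eef_pos'])
        return [P[:,0].mean()-edge_uv[0],P[:,1].min()-edge_uv[1]]
    return fsolve(f,[0,0])
E
python3 - <<'E'
from tip import *
o,p=avg(3); V=view_of(p,o)
d=tipfit(p,o,(320.3,202.7)); tip=Rq(o['tool_rot']).apply([d[0],d[1],.08])+o['eef_pos']
print("tip tool",d,"world",tip)
for u in ((393,231),(262,232)):
    w=atz(p,V,[200+u[0]/3.3,120+u[1]/3.3],.169); e=Rq(o['tool_rot']).inv().apply(w-tip); print("pin",np.round(w,4),"tool shift mm",np.round(e*1000,1))
E
```

```text
avg pos [0.5705 0.154  0.2988] std [0.0001 0.0001 0.0002] psi 96.06 tilt 0.07
tip tool [0.00069269 0.00232035] world [0.57279822 0.15498096 0.21885005]
pin [0.571 0.154 0.169] tool shift mm [-0.8 -2.  49.8]
pin [0.5747 0.1208 0.169 ] tool shift mm [-34.2  -1.8  49.8]
```

apply_moves(
  moves="1 -0.007 -0.017 0 0 0 0; 1 0 0 0.12 0 0 0; 1 0 0 0.12 0 0 0; 1 0 0 0.09 0 0 0; 1 0 0 0 0 0 0; 1 0 0 0 0 0 0; 1 0 0 0 0 0 0",
)

```text
t: 23.75
eef_pos: [0.5687, 0.1527, 0.2591]
tool_rot: [0.0, 0.669, 0.743, 0.0]
contact_force: [-0.3, 0.2, -1.5]
gripper_width: 0.211
```

```bash
python3 - <<'E'
from h import *
o,p=avg(4);V=view_of(p,o);st(); crop(p,"w13",(220,140,420,260),4)
sc=imaging.read_camera("scene"); crop(sc,"sc4",(290,150,400,250),6)
E
```

```text
avg pos [0.5688 0.1527 0.2592] std [0.0001 0.     0.0001] psi 96.02 tilt 0.06
t 23.95 pos [0.5686 0.1527 0.2591] psi 96.03 tilt 0.06 F [-0.  -0.3 -1.7] w 0.210
```

View pics/w13.png

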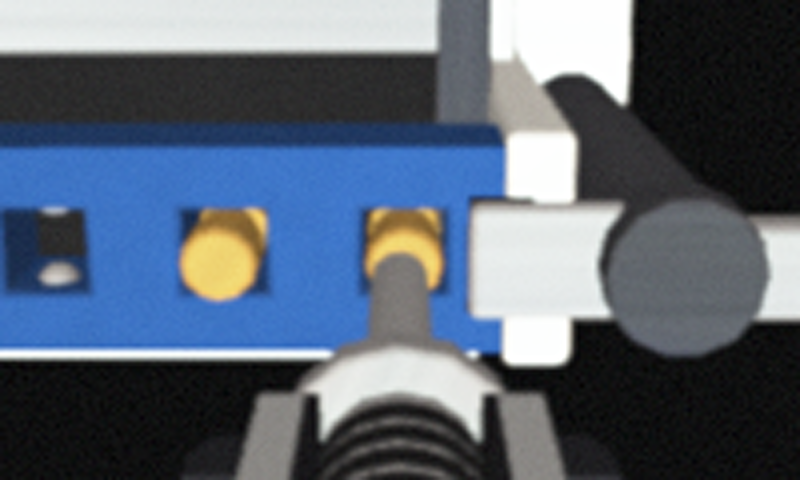

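View pics/sc4.png

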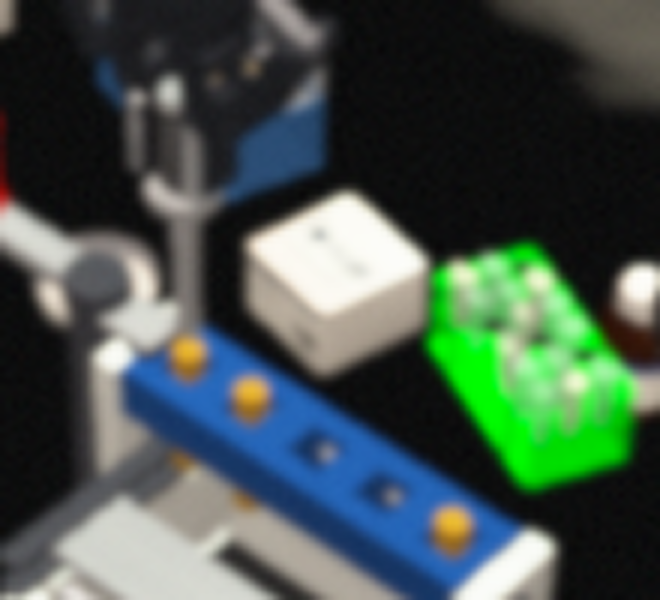

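```bash
python3 - <<'E'
from tip import *
o,p=avg(3); V=view_of(p,o)
d=tipfit(p,o,(220+400/4,140+252/4)); tip=Rq(o['tool_rot']).apply([d[0],d[1],.08])+o['eef_pos']
print("tip tool",d,"world",tip)
for u in ((404,260),(219,261)):
    w=atz(p,V,[220+u[0]/4,140+u[1]/4],.169); e=Rq(o['tool_rot']).inv().apply(w-tip); print("pin",np.round(w,4),"tool shift mm",np.round(e*1000,1))
E
```

```text
avg pos [0.5685 0.1526 0.2589] std [0.0001 0.     0.0001] psi 96.02 tilt 0.04
tip tool [0.00048347 0.00253627] world [0.5709832  0.15342049 0.17886524]
pin [0.5702 0.1542 0.169 ] tool shift mm [ 0.8 -0.7  9.9]
pin [0.5739 0.1208 0.169 ] tool shift mm [-32.8  -0.5   9.9]
```

apply_moves(
  moves="1 0.004 -0.004 0.03 0 0 0; 1 0 0 0.03 0 0 0; 1 0 0 0.02 0 0 0; 1 0 0 0.02 0 0 0; 1 0 0 0.02 0 0 0; 1 0 0 0.02 0 0 0",
  force=110,
)

```text
t: 24.65
eef_pos: [0.5676, 0.153, 0.2412]
tool_rot: [-0.0, 0.669, 0.743, -0.0]
contact_force: [0.7, -0.9, -1.3]
gripper_width: 0.208
```

```bash
python3 - <<'E'
from h import *
st()
E
```

```text
t 24.65 pos [0.5676 0.153  0.2412] psi 96.03 tilt 0.02 F [ 0.7 -0.9 -1.3] w 0.208
```

```bash
python3 - <<'E'
from h import *
o,p=avg(3);V=view_of(p,o);st(); crop(p,"w14",(220,140,420,260),4)
sc=imaging.read_camera("scene"); crop(sc,"sc5",(290,150,400,250),6)
E
```

```text
avg pos [0.5674 0.1529 0.2409] std [0.0002 0.0001 0.0003] psi 96.03 tilt 0.06
t 24.80 pos [0.5674 0.1529 0.241 ] psi 96.03 tilt 0.07 F [ 0.1 -0.8 -1.2] w 0.209
```

View pics/w14.png

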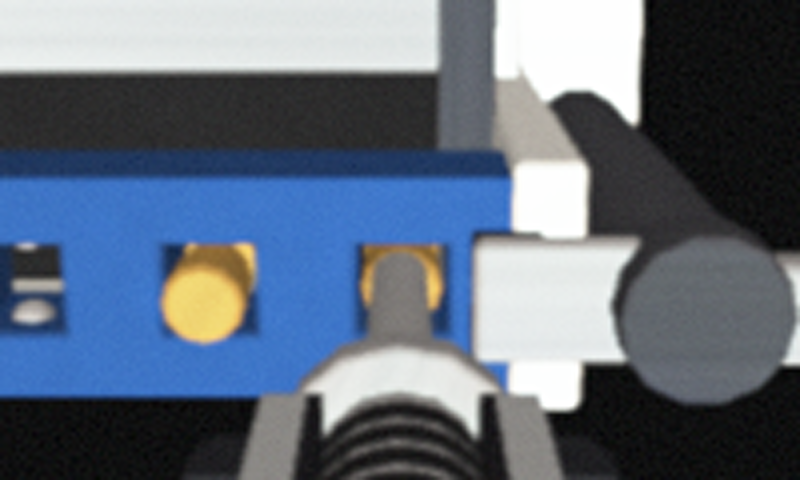

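View pics/sc5.png

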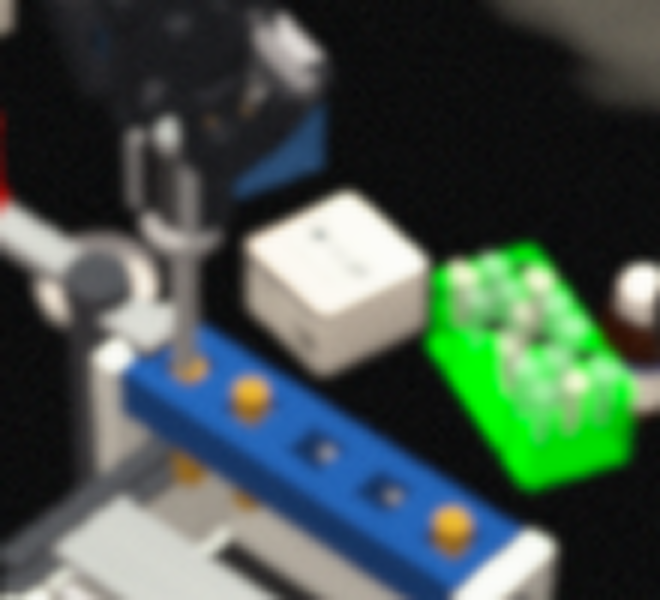

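apply_moves(
  moves="1 0 0.004 0.02 0 0 0; 1 0 0 0.02 0 0 0; 1 0 0 0.02 0 0 0; 1 0 0 0.02 0 0 0; 1 0 0 0.02 0 0 0; 1 0 0 0.02 0 0 0; 1 0 0 0.02 0 0 0; 1 0 0 0.02 0 0 0; 1 0 0 0.02 0 0 0; 1 0 0 0 0 0 0; 1 0 0 0 0 0 0",
)

```text
t: 25.77
eef_pos: [0.5683, 0.153, 0.2198]
tool_rot: [0.0, 0.669, 0.743, -0.0]
contact_force: [2.5, 1.3, -2.4]
gripper_width: 0.204
```

```bash
python3 - <<'E'
from h import *
o,p=avg(3);V=view_of(p,o);st(); crop(p,"w15",(220,140,420,260),4)
sc=imaging.read_camera("scene"); crop(sc,"sc6",(270,170,400,290),6)
E
```

```text
avg pos [0.5684 0.153  0.22  ] std [0.     0.     0.0001] psi 96.02 tilt 0.01
t 25.92 pos [0.5684 0.153  0.2201] psi 96.02 tilt 0.01 F [ 3.4  0.2 -2.8] w 0.205
```

View pics/w15.png

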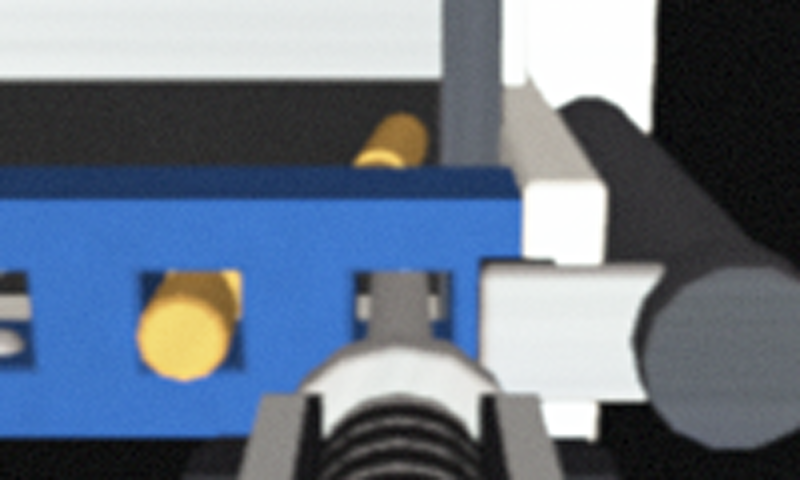

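View pics/sc6.png

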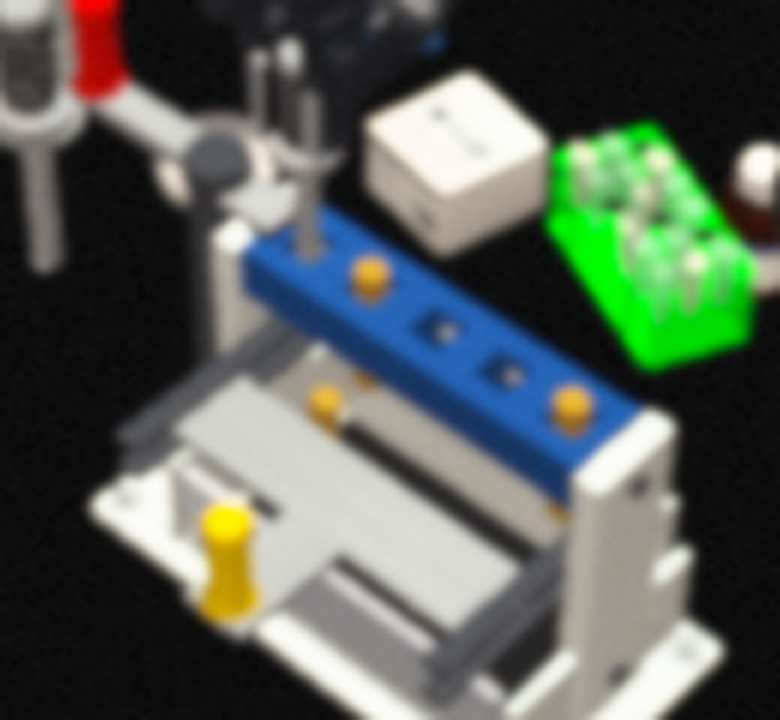

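apply_moves(
  moves="1 0 0 -0.15 0 0 0; 1 0 0 -0.2 0 0 0; 1 -0.14 0 0 0 0 0; 1 -0.143 0 0 0 0 0; 1 0 0 0 0 0 0; 1 0 0 0 0 0 0; 1 0 0 0 0 0 0; 1 0 0 0 0 0 0",
)

```text
t: 26.63
eef_pos: [0.5711, 0.1204, 0.2616]
tool_rot: [-0.001, 0.668, 0.744, -0.0]
contact_force: [0.3, 0.6, -1.8]
gripper_width: 0.213
```

```bash
python3 - <<'E'
from tip import *
o,p=avg(3);V=view_of(p,o);st(); crop(p,"w16",(220,140,420,260),4)
E
```

```text
avg pos [0.5712 0.1204 0.2616] std [0.0001 0.0001 0.    ] psi 96.11 tilt 0.08
t 26.78 pos [0.5715 0.1201 0.2617] psi 96.10 tilt 0.05 F [-0.2 -0.2 -0.4] w 0.208
```

View pics/w16.png

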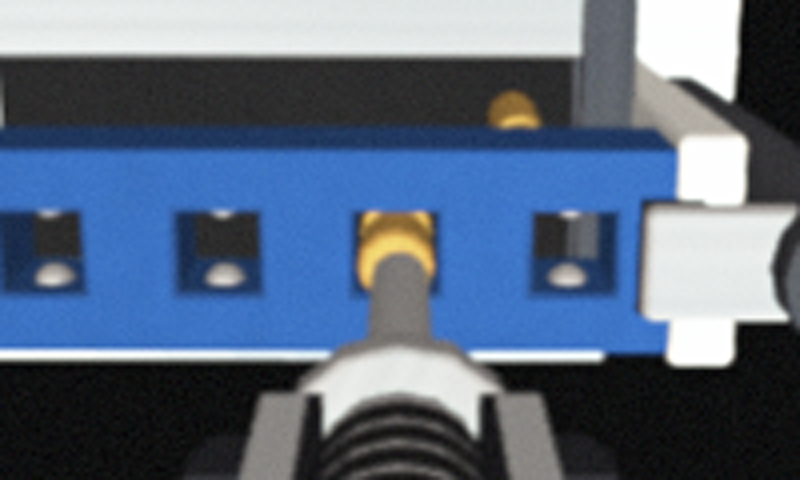

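apply_moves(
  moves="1 -0.003 -0.003 0.03 0 0 0; 1 0 0 0.03 0 0 0; 1 0 0 0.025 0 0 0; 1 0 0 0.025 0 0 0; 1 0 0 0.025 0 0 0; 1 0 0 0.025 0 0 0; 1 0 0 0.025 0 0 0; 1 0 0 0.025 0 0 0; 1 0 0 0.025 0 0 0; 1 0 0 0.025 0 0 0; 1 0 0 0.025 0 0 0; 1 0 0 0.025 0 0 0",
)

```text
t: 27.78
eef_pos: [0.5723, 0.1189, 0.2248]
tool_rot: [0.001, 0.669, 0.743, 0.001]
contact_force: [2.7, -0.3, -0.8]
gripper_width: 0.204
```

apply_moves(
  moves="1 0 0 0.025 0 0 0; 1 0 0 0.02 0 0 0; 1 0 0 0 0 0 0; 1 0 0 0 0 0 0",
)

```text
t: 28.12
eef_pos: [0.5716, 0.1189, 0.2193]
tool_rot: [0.0, 0.669, 0.743, -0.0]
contact_force: [3.4, 0.0, -1.9]
gripper_width: 0.207
```

```bash
python3 - <<'E'
from h import *
o,p=avg(3);V=view_of(p,o);st(); crop(p,"w17",(220,140,420,260),4)
sc=imaging.read_camera("scene"); crop(sc,"sc7",(270,170,400,290),6)
E
```

```text
avg pos [0.5716 0.1189 0.2194] std [0.     0.     0.0001] psi 96.03 tilt 0.01
t 28.27 pos [0.5716 0.1189 0.2196] psi 96.03 tilt 0.02 F [ 2.8 -0.3 -2. ] w 0.210
```

View pics/w17.png

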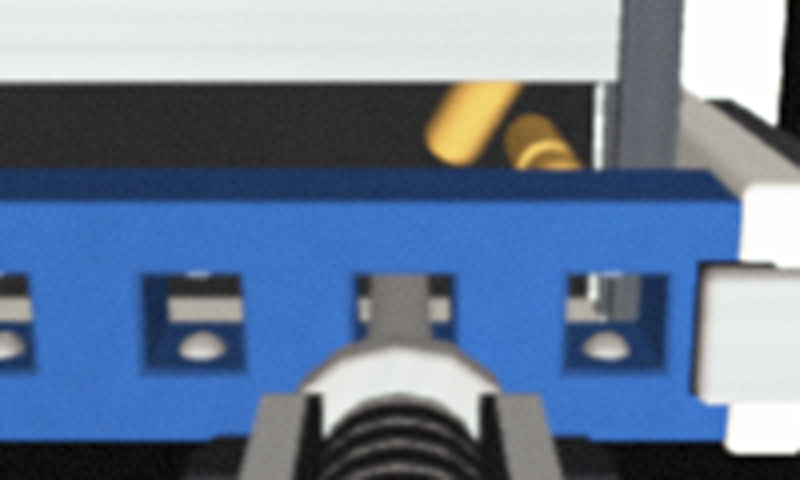

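View pics/sc7.png

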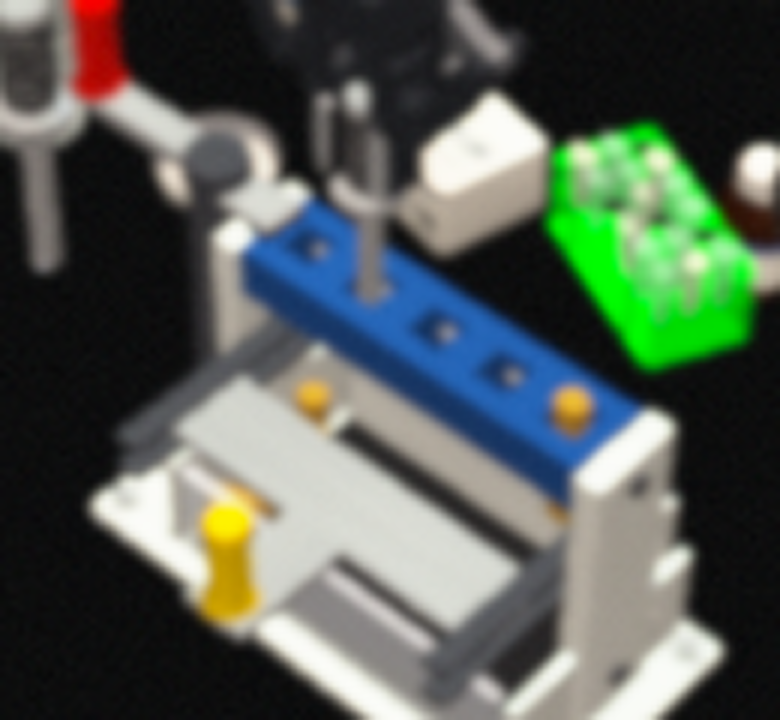

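apply_moves(
  moves="1 0 0 -0.15 0 0 0; 1 0 0 -0.2 0 0 0; 1 -0.2 0 0 0 0 0; 1 -0.25 0 0 0 0 0; 1 -0.25 0 0 0 0 0; 1 -0.15 0 0 0 0 0; 1 0 0 0 0 0 0; 1 0 0 0 0 0 0; 1 0 0 0 0 0 0; 1 0 0 0 0 0 0",
)

```text
t: 29.15
eef_pos: [0.5817, 0.0192, 0.2611]
tool_rot: [-0.001, 0.668, 0.744, -0.0]
contact_force: [-0.6, -0.3, -1.9]
gripper_width: 0.209
```

```bash
python3 - <<'E'
from tip import *
o,p=avg(3);V=view_of(p,o);st(); crop(p,"w18",(220,140,420,260),4)
E
```

```text
avg pos [0.5818 0.0191 0.2611] std [0.0001 0.0001 0.0001] psi 96.16 tilt 0.08
t 29.30 pos [0.582  0.0187 0.2613] psi 96.14 tilt 0.05 F [-0.3  0.  -1.8] w 0.208
```

View pics/w18.png

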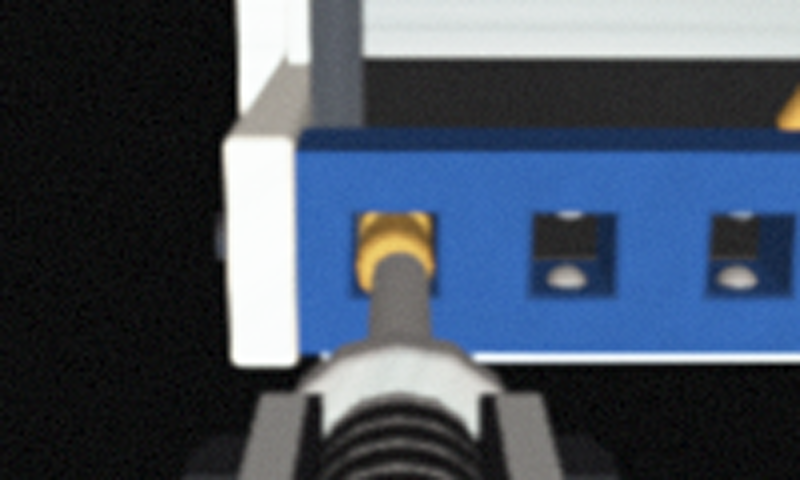

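apply_moves(
  moves="1 -0.004 -0.003 0.03 0 0 0; 1 0 0 0.03 0 0 0; 1 0 0 0.025 0 0 0; 1 0 0 0.025 0 0 0; 1 0 0 0.025 0 0 0; 1 0 0 0.025 0 0 0; 1 0 0 0.025 0 0 0; 1 0 0 0.025 0 0 0; 1 0 0 0.025 0 0 0; 1 0 0 0.025 0 0 0; 1 0 0 0.025 0 0 0; 1 0 0 0.025 0 0 0",
)

```text
t: 30.3
eef_pos: [0.5828, 0.017, 0.2243]
tool_rot: [0.001, 0.669, 0.743, 0.001]
contact_force: [2.9, -0.3, -0.6]
gripper_width: 0.204
```

apply_moves(
  moves="1 0 0 0.025 0 0 0; 1 0 0 0.02 0 0 0; 1 0 0 0 0 0 0; 1 0 0 0 0 0 0",
)

```text
t: 30.63
eef_pos: [0.582, 0.017, 0.2186]
tool_rot: [-0.0, 0.669, 0.743, -0.0]
contact_force: [3.9, 0.0, -1.7]
gripper_width: 0.212
```

```bash
python3 - <<'E'
from h import *
o,p=avg(3);V=view_of(p,o);st(); crop(p,"w19",(220,140,420,260),4)
sc=imaging.read_camera("scene"); crop(sc,"sc8",(170,120,430,320),3)
E
```

```text
avg pos [0.582  0.017  0.2188] std [0.     0.     0.0001] psi 96.03 tilt 0.00
t 30.78 pos [0.582  0.017  0.2189] psi 96.03 tilt 0.01 F [ 2.6  0.1 -2.2] w 0.207
```

View pics/w19.png

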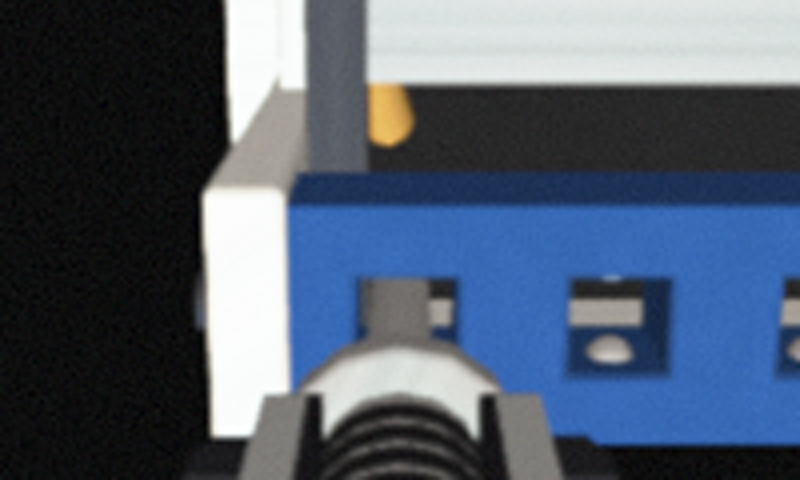

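View pics/sc8.png

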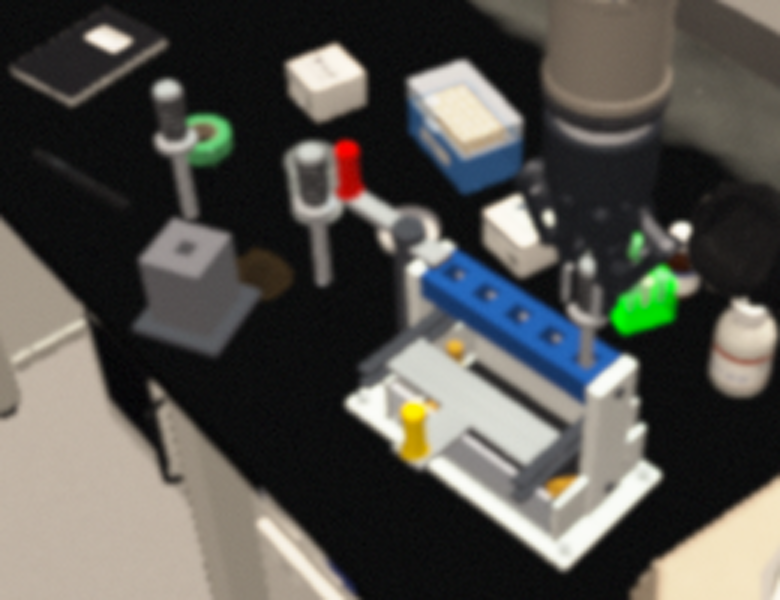

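```bash
python3 - <<'E'
from h import *
o=bot.get_obs(); 
import types
p0=o['eef_pos'].copy()
g=bot.get_obs
import h
class B: 
    @staticmethod
    def get_obs():
        q=dict(o); q['eef_pos']=p0+np.array([0,0,.126]); return q
h.bot=B
h.plan([.4585,.396,.345],96,1)
E
```

```text
dist 398.6mm turn 0.0deg rows 10
1 0.325 -0.069 -0 0 -0 0.001; 1 0.325 -0.069 -0 0 -0 0.001; 1 0.325 -0.069 -0 0 -0 0.001; 1 0.325 -0.07 -0 0 -0 0.001; 1 0.325 -0.069 -0 0 -0 0.001; 1 0.325 -0.069 -0 0 -0 0.001; 1 0.324 -0.069 -0 0 -0 0.001; 1 0.325 -0.07 -0 0 -0 0.001; 1 0.325 -0.069 -0.001 0 -0 0.001; 1 0.325 -0.069 0 0 -0 0.001
```

apply_moves(
  moves="1 0 0 -0.15 0 0 0; 1 0 0 -0.3 0 0 0; 1 0 0 -0.3 0 0 0; 1 0 0 -0.3 0 0 0; 1 0.1 -0.02 0 0 0 0; 1 0.225 -0.049 0 0 0 0; 1 0.325 -0.069 0 0 0 0; 1 0.325 -0.069 0 0 0 0; 1 0.325 -0.069 0 0 0 0; 1 0.325 -0.069 0 0 0 0; 1 0.325 -0.069 0 0 0 0; 1 0.325 -0.069 0 0 0 0",
)

```text
t: 31.83
eef_pos: [0.4935, 0.2835, 0.3443]
tool_rot: [-0.001, 0.669, 0.743, -0.001]
contact_force: [-0.1, 0.5, -2.3]
gripper_width: 0.205
```

apply_moves(
  moves="1 0.325 -0.069 0 0 0 0; 1 0.325 -0.069 0 0 0 0; 1 0.225 -0.049 0 0 0 0; 1 0.1 -0.02 0 0 0 0; 1 0 0 0 0 0 0; 1 0 0 0 0 0 0; 1 0 0 0 0 0 0",
)

```text
t: 32.42
eef_pos: [0.4593, 0.3939, 0.3446]
tool_rot: [0.0, 0.67, 0.742, -0.001]
contact_force: [-0.3, -0.8, -1.5]
gripper_width: 0.209
```

```bash
python3 - <<'E'
from h import *
st(); o,p=avg(4);V=view_of(p,o); cv2.imwrite("pics/w20.png",p['image'][:,:,::-1]); crop(p,"w20c",(240,110,400,230),5)
for r in nets.spot_point(p,"stand_socket")[:2]: print(round(r['score'],2),np.round(r['location'],1),np.round(atz(p,V,r['location'],.085),4))
E
```

```text
t 32.42 pos [0.4593 0.3939 0.3446] psi 95.89 tilt 0.10 F [-0.3 -0.8 -1.5] w 0.209
avg pos [0.4595 0.394  0.3448] std [0.0001 0.0002 0.0002] psi 95.86 tilt 0.06
0.67 [318.1 164.1] [0.4591 0.3921 0.085 ]
```

View pics/w20c.png

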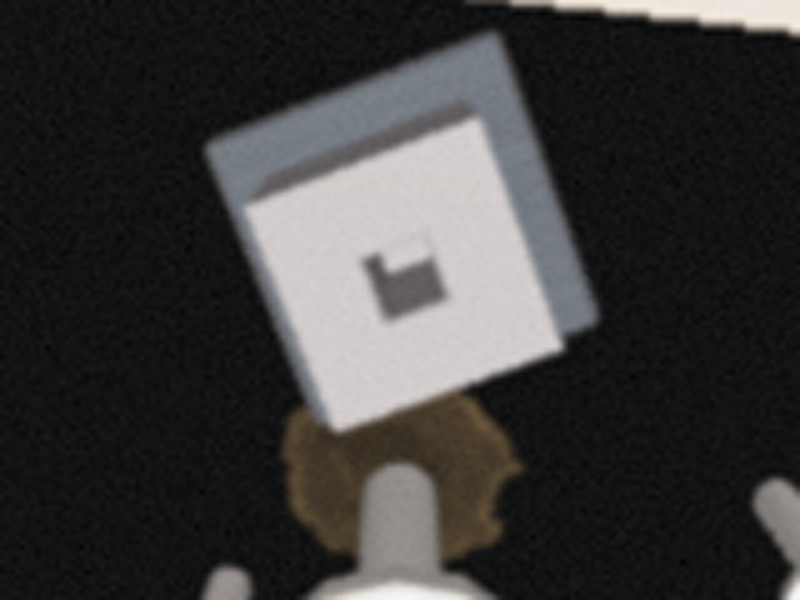

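```bash
python3 - <<'E'
from tip import *
o,p=avg(3); V=view_of(p,o)
d=tipfit(p,o,(320,202.6)); tip=Rq(o['tool_rot']).apply([d[0],d[1],.08])+o['eef_pos']
w=atz(p,V,[321.5,165.5],.085); e=Rq(o['tool_rot']).inv().apply(w-tip); print("tip",d,tip,"sock",np.round(w,4),"tool shift mm",np.round(e*1000,1))
E
```

```text
avg pos [0.459  0.3952 0.345 ] std [0.0001 0.0002 0.    ] psi 95.94 tilt 0.01
tip [0.00048498 0.00224725] [0.46121996 0.39594319 0.26501618] sock [0.46   0.3979 0.085 ] tool shift mm [  2.1  -1.  180. ]
```

apply_moves(
  moves="1 0 0 0.2 0 0 0; 1 0 0 0.3 0 0 0; 1 0 0 0.3 0 0 0; 1 0 0 0.3 0 0 0; 1 0 0 0.2 0 0 0; 1 0 0 0.12 0 0 0; 1 0 0 0 0 0 0; 1 0 0 0 0 0 0; 1 0 0 0 0 0 0; 1 0 0 0 0 0 0; 1 0 0 0 0 0 0",
)

```text
t: 33.73
eef_pos: [0.4592, 0.3968, 0.176]
tool_rot: [-0.0, 0.669, 0.743, 0.001]
contact_force: [-0.5, -0.2, -1.9]
gripper_width: 0.205
```

```bash
python3 - <<'E'
from h import *
st(); o,p=avg(6);V=view_of(p,o); crop(p,"w21",(220,110,420,260),4)
E
```

```text
t 33.73 pos [0.4592 0.3968 0.176 ] psi 96.02 tilt 0.15 F [-0.5 -0.2 -1.9] w 0.205
avg pos [0.4589 0.3965 0.1754] std [0.0002 0.0002 0.0004] psi 96.03 tilt 0.09
```

View pics/w21.png

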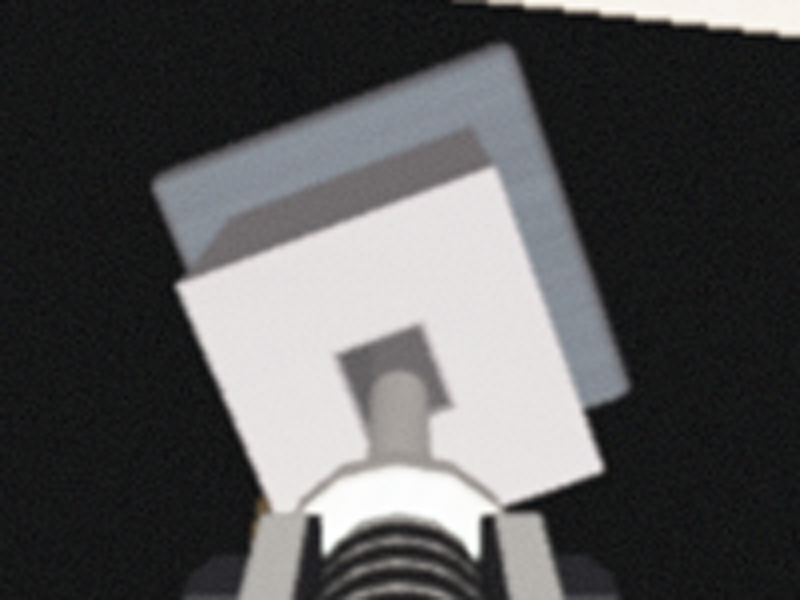

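```bash
python3 - <<'E'
from tip import *
o,p=avg(3); V=view_of(p,o)
d=tipfit(p,o,(320,110+372/4)); tip=Rq(o['tool_rot']).apply([d[0],d[1],.08])+o['eef_pos']
w=atz(p,V,[220+394.5/4,110+379/4],.085); e=Rq(o['tool_rot']).inv().apply(w-tip); print("tip",d,tip,"sock",np.round(w,4),"tool shift mm",np.round(e*1000,1))
C=[(180,283),(497,165),(604,468)]; q=[atz(p,V,[220+u/4,110+v/4],.085) for u,v in C]; print((q[0]+q[2])/2)
E
```

```text
avg pos [0.4585 0.3961 0.1746] std [0.     0.     0.0001] psi 96.03 tilt 0.01
tip [0.00048367 0.00253625] [0.46101383 0.39691333 0.0945954 ] sock [0.4602 0.3959 0.085 ] tool shift mm [-0.9 -1.   9.6]
[0.45980968 0.39616245 0.085     ]
```

apply_moves(
  moves="1 -0.004 -0.007 0.04 0 0 0; 1 0 0 0.05 0 0 0; 1 0 0 0.05 0 0 0; 1 0 0 0.05 0 0 0",
)

```text
t: 34.52
eef_pos: [0.4575, 0.3954, 0.1507]
tool_rot: [-0.0, 0.669, 0.743, -0.0]
contact_force: [-0.1, 0.3, -1.1]
gripper_width: 0.211
```

apply_moves(
  moves="1 0 0 0.06 0 0 0; 1 0 0 0.06 0 0 0; 1 0 0 0.06 0 0 0; 1 0 0 0.06 0 0 0; 1 0 0 0.06 0 0 0; 1 0 0 0.06 0 0 0; 1 0 0 0.05 0 0 0; 1 0 0 0.03 0 0 0; 1 0 0 0.02 0 0 0; 1 0 0 0 0 0 0; 1 0 0 0 0 0 0",
)

```text
t: 35.43
eef_pos: [0.4579, 0.3956, 0.0966]
tool_rot: [-0.0, 0.669, 0.743, 0.0]
contact_force: [0.6, -0.5, -1.9]
gripper_width: 0.206
```

```bash
python3 - <<'E'
from h import *
st(); o,p=avg(6);V=view_of(p,o); crop(p,"w22",(220,110,420,340),2.6)
tp=imaging.read_camera("top")
st()
E
```

```text
t 35.43 pos [0.4579 0.3956 0.0966] psi 96.02 tilt 0.01 F [ 0.6 -0.5 -1.9] w 0.206
avg pos [0.458  0.3957 0.0968] std [0.     0.0001 0.0001] psi 96.03 tilt 0.03
t 35.78 pos [0.4578 0.3956 0.0967] psi 96.02 tilt 0.02 F [-0.2 -1.4 -1.7] w 0.208
```

View pics/w22.png

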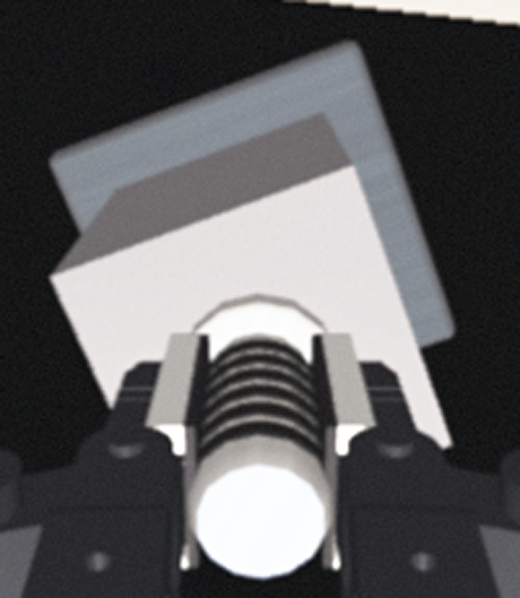

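Inserted; push the last millimetre or so until it touches.

apply_moves(
  moves="1 0 0 0.01 0 0 0; 1 0 0 0.01 0 0 0; 1 0 0 0.01 0 0 0; 1 0 0 0 0 0 0; 1 0 0 0 0 0 0",
)

```text
t: 36.2
eef_pos: [0.458, 0.3957, 0.0952]
tool_rot: [-0.0, 0.669, 0.743, 0.0]
contact_force: [-5.8, -4.4, 18.5]
gripper_width: 0.209
```

```bash
python3 - <<'E'
from h import *
st()
E
```

```text
t 36.20 pos [0.458  0.3957 0.0952] psi 96.01 tilt 0.06 F [-5.8 -4.4 18.5] w 0.209
```

apply_moves(
  moves="0.6 0 0 0 0 0 0; -0.2 0 0 0 0 0 0; -0.4 0 0 0 0 0 0; -0.4 0 0 0 0 0 0; -0.4 0 0 0 0 0 0; -0.4 0 0 0 0 0 0; -0.4 0 0 -0.1 0 0 0; -0.4 0 0 -0.25 0 0 0; -0.4 0 0 -0.3 0 0 0; -0.4 0 0 -0.3 0 0 0; -0.4 0 0 -0.3 0 0 0; -0.4 0 0 -0.3 0 0 0",
)

```text
t: 37.2
eef_pos: [0.4577, 0.3952, 0.2816]
tool_rot: [-0.0, 0.669, 0.743, 0.0]
contact_force: [0.7, 1.2, -0.4]
gripper_width: 0.698
```

```bash
python3 - <<'E'
from h import *
st(); o,p=avg(3); crop(p,"w23",(220,110,420,340),2.6)
sc=imaging.read_camera("scene"); crop(sc,"sc9",(170,120,430,320),3)
plan([.461,.0735,.30],96,-.4)
E
```

```text
t 37.20 pos [0.4577 0.3952 0.2816] psi 96.01 tilt 0.03 F [ 0.7  1.2 -0.4] w 0.698
avg pos [0.4596 0.3968 0.286 ] std [0.0014 0.0011 0.0033] psi 96.00 tilt 0.48
dist 322.9mm turn 0.2deg rows 9
-0.4 -0.297 -0.029 -0.019 0.003 -0.004 0.001; -0.4 -0.297 -0.028 -0.018 0.003 -0.004 0.001; -0.4 -0.297 -0.029 -0.018 0.003 -0.004 0.001; -0.4 -0.297 -0.029 -0.019 0.003 -0.004 0.001; -0.4 -0.297 -0.028 -0.018 0.003 -0.004 0.001; -0.4 -0.297 -0.029 -0.018 0.003 -0.004 0.001; -0.4 -0.297 -0.029 -0.018 0.003 -0.004 0.001; -0.4 -0.298 -0.028 -0.018 0.003 -0.004 0.001; -0.4 -0.297 -0.029 -0.018 0.003 -0.004 0.001
```

View pics/w23.png

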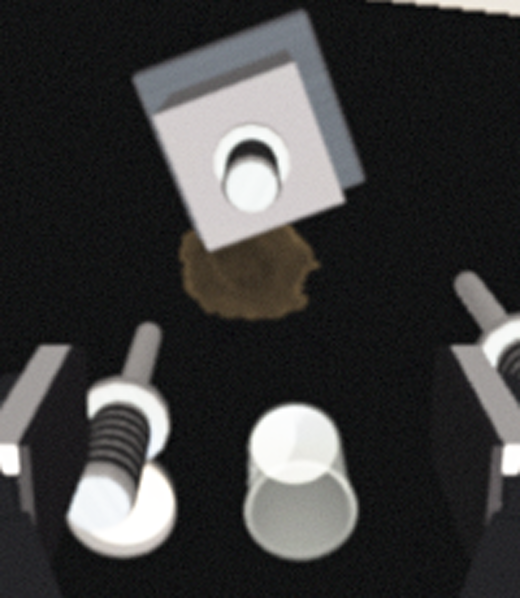

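View pics/sc9.png

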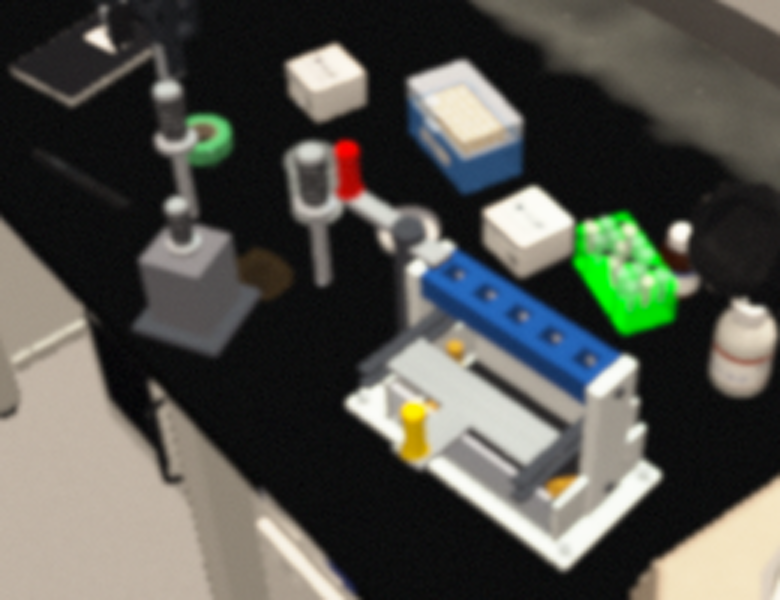

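apply_moves(
  moves="-0.4 -0.15 -0.015 -0.02 0 0 0; -0.4 -0.297 -0.029 -0.01 0 0 0; -0.4 -0.297 -0.029 -0.01 0 0 0; -0.4 -0.297 -0.029 0 0 0 0; -0.4 -0.297 -0.029 0 0 0 0; -0.4 -0.297 -0.029 0 0 0 0; -0.4 -0.297 -0.029 0 0 0 0; -0.4 -0.297 -0.029 0 0 0 0; -0.4 -0.297 -0.029 0 0 0 0; -0.4 -0.147 -0.014 0 0 0 0; -0.4 0 0 0 0 0 0; -0.4 0 0 0 0 0 0",
)

```text
t: 38.4
eef_pos: [0.4593, 0.0717, 0.2827]
tool_rot: [-0.001, 0.67, 0.742, -0.001]
contact_force: [0.9, 1.1, 0.0]
gripper_width: 0.704
```

```bash
python3 - <<'E'
from h import *
st(); o,p=avg(5); V=view_of(p,o)
for r in nets.spot_point(p,"gate_knob")[:2]: print(round(r['score'],2),np.round(r['location'],1),np.round(atz(p,V,r['location'],.128),4))
plan([.461,.0735,.110],96,-.4)
E
```

```text
t 38.40 pos [0.4593 0.0717 0.2827] psi 95.85 tilt 0.14 F [0.9 1.1 0. ] w 0.704
avg pos [0.4596 0.0735 0.2829] std [0.0002 0.001  0.0002] psi 96.04 tilt 0.10
0.59 [319.2 188.8] [0.4647 0.0739 0.128 ]
dist 173.3mm turn 0.1deg rows 5
-0.4 -0.001 0.002 0.289 -0.002 0.001 0.007; -0.4 -0.002 0.001 0.289 -0.002 0.001 0.007; -0.4 -0.001 0.001 0.289 -0.002 0.001 0.007; -0.4 -0.001 0.002 0.289 -0.002 0.001 0.007; -0.4 -0.002 0.001 0.288 -0.002 0.001 0.007
```

apply_moves(
  moves="-0.4 0 0.015 0.2 0 0 0; -0.4 0 0 0.3 0 0 0; -0.4 0 0 0.3 0 0 0; -0.4 0 0 0.3 0 0 0; -0.4 0 0 0.24 0 0 0; -0.4 0 0 0.1 0 0 0; -0.4 0 0 0 0 0 0; -0.4 0 0 0 0 0 0; -0.4 0 0 0 0 0 0",
)

```text
t: 39.45
eef_pos: [0.463, 0.0739, 0.1118]
tool_rot: [0.0, 0.669, 0.743, 0.001]
contact_force: [0.1, 0.4, 1.4]
gripper_width: 0.698
```

```bash
python3 - <<'E'
from h import *
st(); o,p=avg(3);V=view_of(p,o); cv2.imwrite("pics/w24.png",p['image'][:,:,::-1])
print(proj(p,V,[[o['eef_pos'][0],o['eef_pos'][1],.146]]))
E
```

```text
t 39.45 pos [0.463  0.0739 0.1118] psi 96.06 tilt 0.08 F [0.1 0.4 1.4] w 0.698
avg pos [0.4631 0.074  0.112 ] std [0.0001 0.     0.0002] psi 96.05 tilt 0.12
[[318.79630308 294.49074542]]
```

View pics/w24.png

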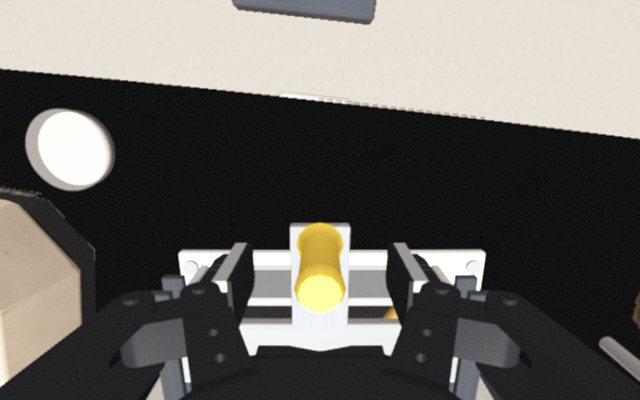

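apply_moves(
  moves="-0.4 0 -0.01 0 0 0 0; 1 0 0 0 0 0 0; 1 0 0 0 0 0 0; 1 0 0 0 0 0 0; 1 0 0 0 0 0 0; 1 0 0 0 0 0 0; 1 0 0 0 0 0 0; 1 0 0 0 0 0 0; 1 0 0.03 0 0 0 0; 1 0 0.05 0 0 0 0; 1 0 0.05 0 0 0 0; 1 0 0.05 0 0 0 0",
  force=60,
)

```text
t: 40.6
eef_pos: [0.4823, 0.0758, 0.1111]
tool_rot: [-0.001, 0.669, 0.743, -0.0]
contact_force: [-3.0, 0.7, 7.6]
gripper_width: 0.194
```

apply_moves(
  moves="1 0 0.05 0 0 0 0; 1 0 0.05 0 0 0 0; 1 0 0.05 0 0 0 0; 1 0 0.04 0 0 0 0; 1 0 0.03 0 0 0 0; 1 0 0.03 0 0 0 0; 1 0 0.02 0 0 0 0; 1 0 0 0 0 0 0",
)

```text
t: 41.27
eef_pos: [0.5106, 0.0788, 0.111]
tool_rot: [-0.004, 0.669, 0.743, -0.003]
contact_force: [-17.3, -0.3, 23.6]
gripper_width: 0.193
```

```bash
python3 - <<'E'
from h import *
st()
E
```

```text
t 41.27 pos [0.5106 0.0788 0.111 ] psi 96.03 tilt 0.54 F [-17.3  -0.3  23.6] w 0.193
```

apply_moves(
  moves="1 0 0.02 0 0 0 0; 1 0 0.015 0 0 0 0; 1 0 0 0 0 0 0; 1 0 0 0 0 0 0; 1 0 0 0 0 0 0",
)

```text
t: 41.68
eef_pos: [0.5105, 0.0788, 0.1109]
tool_rot: [-0.006, 0.669, 0.743, -0.006]
contact_force: [-30.2, -1.5, 37.2]
gripper_width: 0.192
```

```bash
python3 - <<'E'
from h import *
st()
E
```

```text
t 41.68 pos [0.5105 0.0788 0.1109] psi 96.03 tilt 0.98 F [-30.2  -1.5  37.2] w 0.192
```

apply_moves(
  moves="1 0 -0.02 0 0 0 0; -0.4 0 0 0 0 0 0; -0.4 0 0 0 0 0 0; -0.4 0 0 0 0 0 0; -0.4 0 0 0 0 0 0; -0.4 0 0 0 0 0 0; -0.4 0 0 -0.15 0 0 0; -0.4 0 0 -0.3 0 0 0; -0.4 0 0 -0.3 0 0 0; -0.4 0 0 -0.3 0 0 0; -0.4 0 0 -0.3 0 0 0; -0.4 0 0 -0.3 0 0 0",
)

```text
t: 42.68
eef_pos: [0.5163, 0.0789, 0.3106]
tool_rot: [0.0, 0.669, 0.743, -0.0]
contact_force: [0.9, 0.6, -0.6]
gripper_width: 0.699
```

apply_moves(
  moves="-0.4 0 0 -0.15 0 0 0; -0.4 0 0 0 0 0 0; -0.4 0 0 0 0 0 0; -0.4 0 0 0 0 0 0",
)

```text
t: 43.02
eef_pos: [0.5159, 0.0791, 0.3257]
tool_rot: [-0.0, 0.669, 0.743, -0.001]
contact_force: [-0.2, -0.0, -0.3]
gripper_width: 0.702
```

```bash
python3 - <<'E'
from h import *
st(); o,p=avg(4);V=view_of(p,o); cv2.imwrite("pics/w25.png",p['image'][:,:,::-1])
for n,z in (("gate_knob",.128),("clamp_knob",.203),("clamp_pivot",.203),("bar_mid",.16)):
    for r in nets.spot_point(p,n)[:2]: print(n,round(r['score'],2),np.round(r['location'],1),np.round(atz(p,V,r['location'],z),4))
plan([.559,.2735,.330],6,-.4)
E
```

```text
t 43.02 pos [0.5159 0.0791 0.3257] psi 96.03 tilt 0.11 F [-0.2 -0.  -0.3] w 0.702
avg pos [0.5157 0.0791 0.3254] std [0.0001 0.     0.0002] psi 96.03 tilt 0.15
gate_knob 0.88 [318.9 172.3] [0.5132 0.0782 0.128 ]
clamp_knob 0.69 [532.2 258.5] [0.556  0.2713 0.203 ]
clamp_pivot 0.68 [454.7 261.8] [0.5658 0.2031 0.203 ]
clamp_pivot 0.6 [260.9 316. ] [0.6373 0.0379 0.203 ]
bar_mid 0.67 [321.  243.5] [0.5784 0.0872 0.16  ]
bar_mid 0.21 [532.2 260.9] [0.5757 0.3042 0.16  ]
dist 199.0mm turn 90.0deg rows 23
-0.4 0.068 0.023 -0.001 -0 0.001 0.979; -0.4 0.07 0.018 -0.002 -0 0.001 0.979; -0.4 0.071 0.013 -0.001 -0 0.001 0.979; -0.4 0.072 0.008 -0.001 -0 0.001 0.979; -0.4 0.072 0.004 -0.002 -0 0.001 0.979; -0.4 0.072 -0.002 -0.001 -0 0.001 0.979; -0.4 0.072 -0.006 -0.001 -0 0.001 0.979; -0.4 0.071 -0.011 -0.002 -0 0.001 0.979; -0.4 0.07 -0.016 -0.001 -0 0.001 0.979; -0.4 0.069 -0.021 -0.001 -0 0.001 0.979; -0.4 0.068 -0.026 -0.002 -0 0.001 0.979; -0.4 0.065 -0.03 -0.001 -0 0.001 0.979
-0.4 0.063 -0.034 -0.001 -0 0.001 0.979; -0.4 0.061 -0.039 -0.002 -0 0.001 0.979; -0.4 0.058 -0.043 -0.001 -0 0.001 0.979; -0.4 0.055 -0.046 -0.001 -0 0.001 0.979; -0.4 0.052 -0.051 -0.001 -0 0.001 0.979; -0.4 0.048 -0.053 -0.002 -0 0.001 0.979; -0.4 0.044 -0.057 -0.001 -0 0.001 0.979; -0.4 0.041 -0.06 -0.001 -0 0.001 0.979; -0.4 0.036 -0.062 -0.002 -0 0.001 0.979; -0.4 0.032 -0.065 -0.001 -0 0.001 0.979; -0.4 0.027 -0.067 -0.001 -0 0.001 0.979
```

View pics/w25.png

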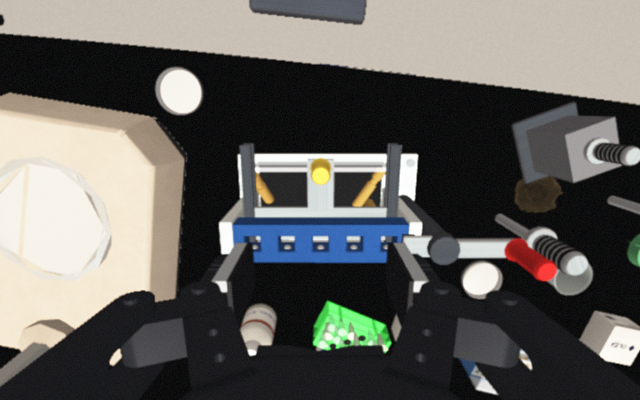

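apply_moves(
  moves="-0.4 0.068 0.023 -0.001 0 0.001 0.979; -0.4 0.07 0.018 -0.002 0 0.001 0.979; -0.4 0.071 0.013 -0.001 0 0.001 0.979; -0.4 0.072 0.008 -0.001 0 0.001 0.979; -0.4 0.072 0.004 -0.002 0 0.001 0.979; -0.4 0.072 -0.002 -0.001 0 0.001 0.979; -0.4 0.072 -0.006 -0.001 0 0.001 0.979; -0.4 0.071 -0.011 -0.002 0 0.001 0.979; -0.4 0.07 -0.016 -0.001 0 0.001 0.979; -0.4 0.069 -0.021 -0.001 0 0.001 0.979; -0.4 0.068 -0.026 -0.002 0 0.001 0.979; -0.4 0.065 -0.03 -0.001 0 0.001 0.979",
)

```text
t: 44.42
eef_pos: [0.5387, 0.181, 0.3286]
tool_rot: [-0.0, 0.911, 0.413, 0.0]
contact_force: [0.2, -0.3, -0.2]
gripper_width: 0.703
```

apply_moves(
  moves="-0.4 0.063 -0.034 -0.001 0 0.001 0.979; -0.4 0.061 -0.039 -0.002 0 0.001 0.979; -0.4 0.058 -0.043 -0.001 0 0.001 0.979; -0.4 0.055 -0.046 -0.001 0 0.001 0.979; -0.4 0.052 -0.051 -0.001 0 0.001 0.979; -0.4 0.048 -0.053 -0.002 0 0.001 0.979; -0.4 0.044 -0.057 -0.001 0 0.001 0.979; -0.4 0.041 -0.06 -0.001 0 0.001 0.979; -0.4 0.036 -0.062 -0.002 0 0.001 0.979; -0.4 0.032 -0.065 -0.001 0 0.001 0.979; -0.4 0.027 -0.067 -0.001 0 0.001 0.979; -0.4 0 0 0 0 0 0",
)

```text
t: 45.42
eef_pos: [0.5588, 0.2758, 0.33]
tool_rot: [-0.001, 0.999, 0.052, 0.0]
contact_force: [0.2, 0.9, 0.6]
gripper_width: 0.703
```

```bash
python3 - <<'E'
from h import *
st(); o,p=avg(5);V=view_of(p,o)
for n,z in (("clamp_knob",.203),("clamp_pivot",.203)):
    for r in nets.spot_point(p,n)[:2]: print(n,round(r['score'],2),np.round(r['location'],1),np.round(atz(p,V,r['location'],z),4))
plan([.557,.2730,.184],6,-.4)
E
```

```text
t 45.42 pos [0.5588 0.2758 0.33  ] psi 5.98 tilt 0.07 F [0.2 0.9 0.6] w 0.703
avg pos [0.559  0.2739 0.3302] std [0.0001 0.0011 0.0002] psi 6.06 tilt 0.04
clamp_knob 0.6 [318.6 190.7] [0.5587 0.2751 0.203 ]
clamp_pivot 0.61 [319.8 270. ] [0.5673 0.2029 0.203 ]
clamp_pivot 0.21 [303.8 240.3] [0.5505 0.2297 0.203 ]
dist 146.7mm turn 0.1deg rows 4
-0.4 -0.005 -0 0.306 -0.004 -0.003 -0.003; -0.4 -0.005 -0.001 0.305 -0.004 -0.003 -0.003; -0.4 -0.004 -0.001 0.306 -0.004 -0.003 -0.003; -0.4 -0.005 -0 0.305 -0.004 -0.003 -0.003
```

apply_moves(
  moves="-0.4 -0.008 0 0.2 0 0 0; -0.4 0 0 0.3 0 0 0; -0.4 0 0 0.3 0 0 0; -0.4 0 0 0.25 0 0 0; -0.4 0 0 0.17 0 0 0; -0.4 0 0 0 0 0 0; 1 0 0 0 0 0 0; 1 0 0 0 0 0 0; 1 0 0 0 0 0 0; 1 0 0 0 0 0 0; 1 0 0 0 0 0 0; 1 0 0 0 0 0 0",
  force=40,
)

```text
t: 46.77
eef_pos: [0.558, 0.2739, 0.1864]
tool_rot: [-0.001, 0.999, 0.052, 0.0]
contact_force: [-5.1, -1.7, 7.5]
gripper_width: 0.201
```

```bash
python3 - <<'E'
from h import *
st(); o,p=avg(3); cv2.imwrite("pics/w26.png",p['image'][:,:,::-1])
arc([.5655,.2032],95,1,24)
E
```

```text
t 46.77 pos [0.558  0.2739 0.1864] psi 5.97 tilt 0.16 F [-5.1 -1.7  7.5] w 0.201
avg pos [0.558  0.2739 0.1864] std [0. 0. 0.] psi 5.97 tilt 0.16
radius 0.07108505645227829
1 -0.041 0.001 -0 0 0 -0.99; 1 -0.041 0.002 -0 0 0 -0.99; 1 -0.041 0.001 -0 0 0 -0.99; 1 -0.041 0.002 -0 0 0 -0.99; 1 -0.041 0.001 -0 0 0 -0.99; 1 -0.04 0.002 -0 0 0 -0.99; 1 -0.041 0.001 -0 0 0 -0.99; 1 -0.041 0.002 -0 0 0 -0.99; 1 -0.041 0.001 -0.001 0 0 -0.99; 1 -0.041 0.002 0 0 0 -0.99; 1 -0.041 0.001 0 0 0 -0.99; 1 -0.041 0.002 0 0 0 -0.99
1 -0.041 0.001 0 0 0 -0.99; 1 -0.041 0.002 -0 0 0 -0.99; 1 -0.04 0.001 -0 0 0 -0.99; 1 -0.041 0.002 -0 0 0 -0.99; 1 -0.041 0.001 -0 0 0 -0.99; 1 -0.041 0.002 -0 0 0 -0.99; 1 -0.041 0.001 -0.001 0 0 -0.99; 1 -0.041 0.001 0 0 0 -0.99; 1 -0.041 0.002 0 0 0 -0.99; 1 -0.041 0.001 0 0 0 -0.99; 1 -0.041 0.002 -0 0 0 -0.99; 1 -0.041 0.001 -0 0 0 -0.99
end [0.49569853 0.18948333 0.18634986]
```

View pics/w26.png

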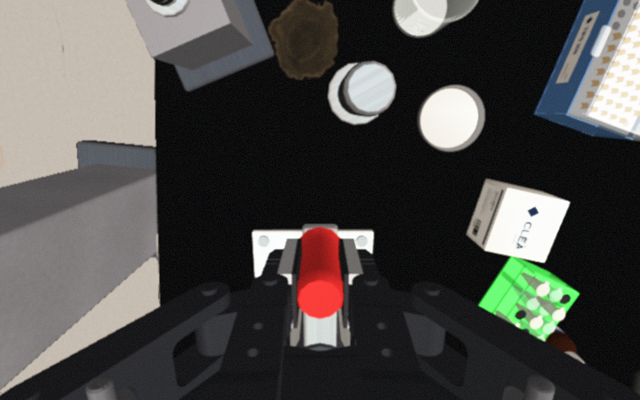

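apply_moves(
  moves="1 -0.041 0.001 0 0 0 -0.99; 1 -0.041 0.002 0 0 0 -0.99; 1 -0.041 0.001 0 0 0 -0.99; 1 -0.041 0.002 0 0 0 -0.99; 1 -0.041 0.001 0 0 0 -0.99; 1 -0.041 0.002 0 0 0 -0.99; 1 -0.041 0.001 0 0 0 -0.99; 1 -0.041 0.002 0 0 0 -0.99; 1 -0.041 0.001 0 0 0 -0.99; 1 -0.041 0.002 0 0 0 -0.99; 1 -0.041 0.001 0 0 0 -0.99; 1 -0.041 0.002 0 0 0 -0.99",
)

```text
t: 47.92
eef_pos: [0.5088, 0.2461, 0.1864]
tool_rot: [-0.001, 0.892, 0.451, 0.002]
contact_force: [-1.3, 1.2, 6.0]
gripper_width: 0.199
```

apply_moves(
  moves="1 -0.041 0.001 0 0 0 -0.99; 1 -0.041 0.002 0 0 0 -0.99; 1 -0.041 0.001 0 0 0 -0.99; 1 -0.041 0.002 0 0 0 -0.99; 1 -0.041 0.001 0 0 0 -0.99; 1 -0.041 0.002 0 0 0 -0.99; 1 -0.041 0.001 0 0 0 -0.99; 1 -0.041 0.002 0 0 0 -0.99; 1 -0.041 0.001 0 0 0 -0.99; 1 -0.041 0.002 0 0 0 -0.99; 1 -0.041 0.001 0 0 0 -0.5; 1 0 0 0 0 0 0",
)

```text
t: 48.92
eef_pos: [0.4949, 0.1959, 0.1863]
tool_rot: [-0.001, 0.674, 0.739, 0.002]
contact_force: [-7.0, 2.8, 7.8]
gripper_width: 0.197
```

```bash
python3 - <<'E'
from h import *
st()
E
```

```text
t 48.92 pos [0.4949 0.1959 0.1863] psi 95.28 tilt 0.30 F [-7.   2.8  7.8] w 0.197
```

apply_moves(
  moves="1 -0.025 0 0 0 0 0; 1 -0.025 0 0 0 0 0; 1 -0.025 0 0 0 0 -0.3; 1 0 0 0 0 0 0; 1 0 0 0 0 0 0",
)

```text
t: 49.33
eef_pos: [0.495, 0.1955, 0.1864]
tool_rot: [-0.003, 0.664, 0.747, 0.006]
contact_force: [-5.2, 25.1, 0.9]
gripper_width: 0.196
```

```bash
python3 - <<'E'
from h import *
st()
E
```

```text
t 49.33 pos [0.495  0.1955 0.1864] psi 96.74 tilt 0.80 F [-5.2 25.1  0.9] w 0.196
```

apply_moves(
  moves="-0.2 0 0 0 0 0 0; -0.2 0 0 0 0 0 0; -0.2 0 0 0 0 0 0; -0.2 0 0 0 0 0 0; -0.2 0 0 0 0 0 0; -0.2 0 0 0 0 0 0; -0.2 0 0 -0.15 0 0 0; -0.2 0 0 -0.25 0 0 0; -0.2 0 0 -0.3 0 0 0; -0.2 0 0 -0.3 0 0 0; -0.2 0 0 -0.3 0 0 0; -0.2 0 0 0 0 0 0",
)

```text
t: 50.33
eef_pos: [0.4991, 0.1855, 0.3475]
tool_rot: [0.002, 0.668, 0.744, 0.006]
contact_force: [1.4, 0.2, 1.5]
gripper_width: 0.598
```

apply_moves(
  moves="-0.2 0.1 -0.05 -0.1 0 0 0; -0.2 0.2 -0.08 -0.1 0 0 0; -0.2 0.2 -0.08 -0.1 0 0 0; -0.2 0.1 0 0 0 0 0; -0.2 0 0 0 0 0 0; -0.2 0 0 0 0 0 0",
)

```text
t: 50.83
eef_pos: [0.463, 0.2531, 0.3752]
tool_rot: [0.0, 0.667, 0.745, -0.0]
contact_force: [-0.7, -0.0, -0.7]
gripper_width: 0.596
```

```bash
python3 - <<'E'
from h import *
st(); o,p=avg(4);V=view_of(p,o); cv2.imwrite("pics/w27.png",p['image'][:,:,::-1])
for n,z in (("gate_knob",.128),("clamp_knob",.203),("clamp_pivot",.203),("stand_socket",.085)):
    for r in nets.spot_point(p,n)[:2]: print(n,round(r['score'],2),np.round(r['location'],1),np.round(atz(p,V,r['location'],z),4))
sc=imaging.read_camera("scene"); tp=imaging.read_camera("top"); crop(tp,"tp9",(150,110,430,280),2.8); crop(sc,"sc10",(170,120,430,320),3)
E
```

```text
t 50.83 pos [0.463  0.2531 0.3752] psi 96.31 tilt 0.01 F [-0.7 -0.  -0.7] w 0.596
avg pos [0.4633 0.2521 0.3751] std [0.0002 0.0006 0.0001] psi 96.20 tilt 0.02
gate_knob 0.61 [173.1 190.6] [0.5114 0.0791 0.128 ]
clamp_knob 0.96 [258.4 208.2] [0.4986 0.1954 0.203 ]
clamp_knob 0.33 [303.1 317.9] [0.6181 0.2508 0.203 ]
clamp_pivot 0.65 [262.6 268.3] [0.5633 0.2034 0.203 ]
stand_socket 0.94 [436.7 159.8] [0.4455 0.4044 0.085 ]
```

View pics/w27.png

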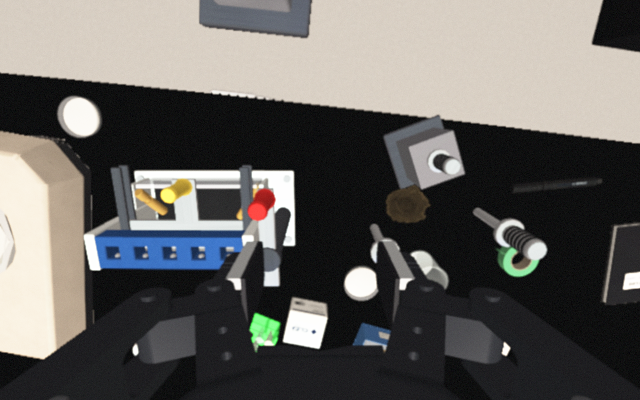

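View pics/tp9.png

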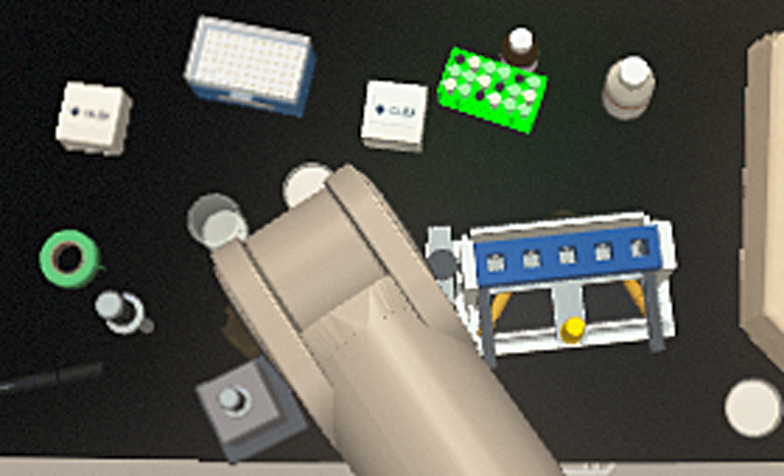

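View pics/sc10.png

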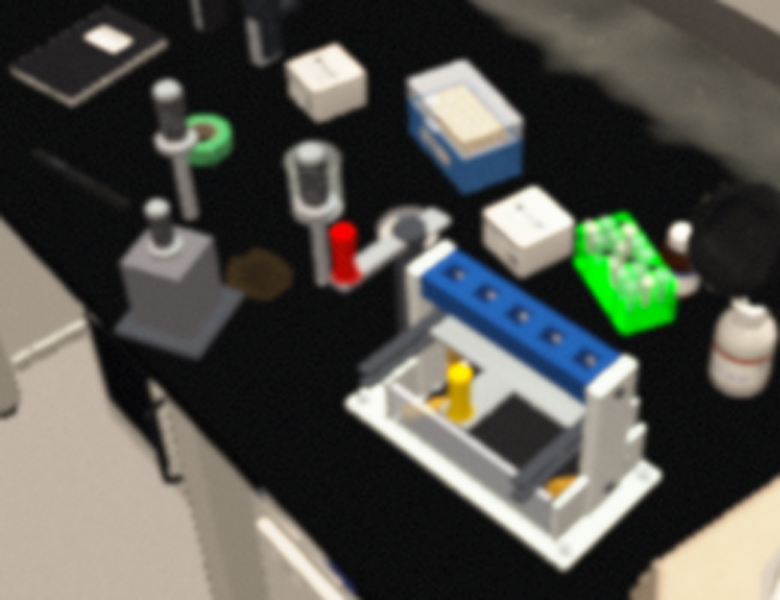

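```bash
python3 - <<'E'
from h import *
st(); plan([.425,.40,.33],96,-.2)
E
```

```text
t 51.33 pos [0.4629 0.2533 0.376 ] psi 96.26 tilt 0.07 F [ 0.4  0.1 -0.1] w 0.595
dist 158.4mm turn 0.3deg rows 4
-0.2 0.312 -0.045 0.096 0.003 -0.004 0.016; -0.2 0.313 -0.046 0.096 0.003 -0.004 0.016; -0.2 0.312 -0.046 0.096 0.003 -0.004 0.016; -0.2 0.312 -0.046 0.096 0.003 -0.004 0.016
```

apply_moves(
  moves="-0.2 0.2 -0.03 0.06 0 0 0; -0.2 0.3 -0.046 0.096 0 0 0; -0.2 0.3 -0.046 0.096 0 0 0; -0.2 0.3 -0.046 0.096 0 0 0; -0.2 0.15 -0.02 0.036 0 0 0; -0.2 0 0 0 0 0 0; -0.2 0 0 0 0 0 0; -0.2 0 0 0 0 0 0",
)

```text
t: 52.0
eef_pos: [0.4248, 0.3992, 0.3303]
tool_rot: [0.0, 0.668, 0.744, 0.001]
contact_force: [0.9, -0.3, -0.5]
gripper_width: 0.6
```

```bash
python3 - <<'E'
from h import *
st(); o,p=avg(4);V=view_of(p,o); crop(p,"w28",(200,90,460,290),3)
sc=imaging.read_camera("scene"); crop(sc,"sc11",(200,170,300,250),6)
tp=imaging.read_camera("top"); crop(tp,"tp10",(290,170,420,270),6)
for n in ("clamp_knob","clamp_pivot","gate_knob","bar_mid"):
    for r in nets.spot_point(tp,n)[:1]: print(n,round(r['score'],2),atz(tp,view_of(tp),r['location'],dict(clamp_knob=.203,clamp_pivot=.203,gate_knob=.128,bar_mid=.16)[n]))
E
```

```text
t 52.00 pos [0.4248 0.3992 0.3303] psi 96.21 tilt 0.08 F [ 0.9 -0.3 -0.5] w 0.600
avg pos [0.425  0.3989 0.3306] std [0.0001 0.0002 0.0002] psi 96.16 tilt 0.11
clamp_knob 0.78 [0.50282703 0.19789151 0.203     ]
clamp_pivot 0.77 [0.56263011 0.20879661 0.203     ]
gate_knob 0.84 [0.51178302 0.07759034 0.128     ]
bar_mid 0.63 [0.58153564 0.08914499 0.16      ]
```

View pics/w28.png

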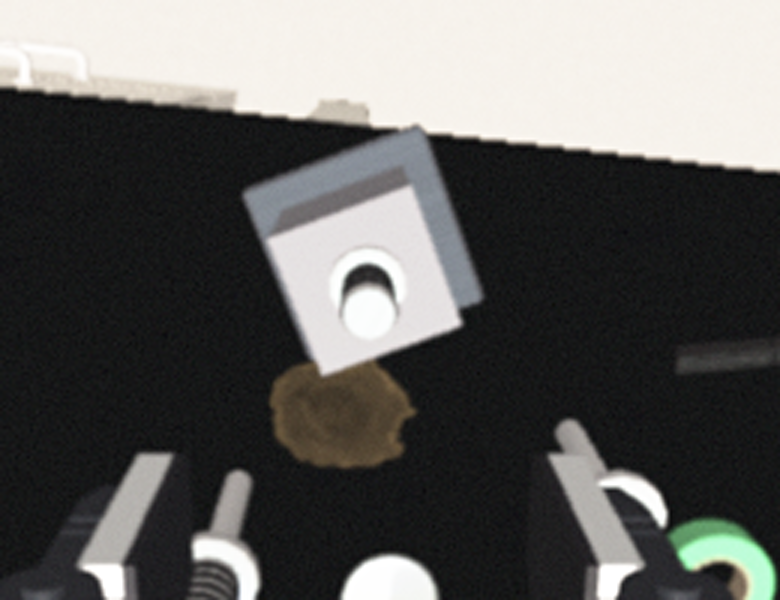

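View pics/sc11.png

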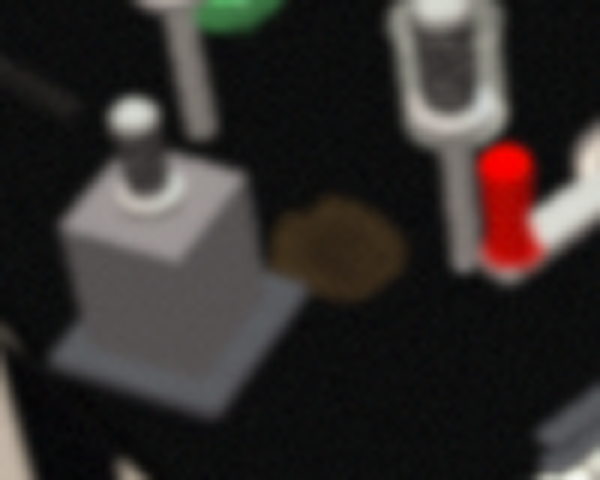

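View pics/tp10.png

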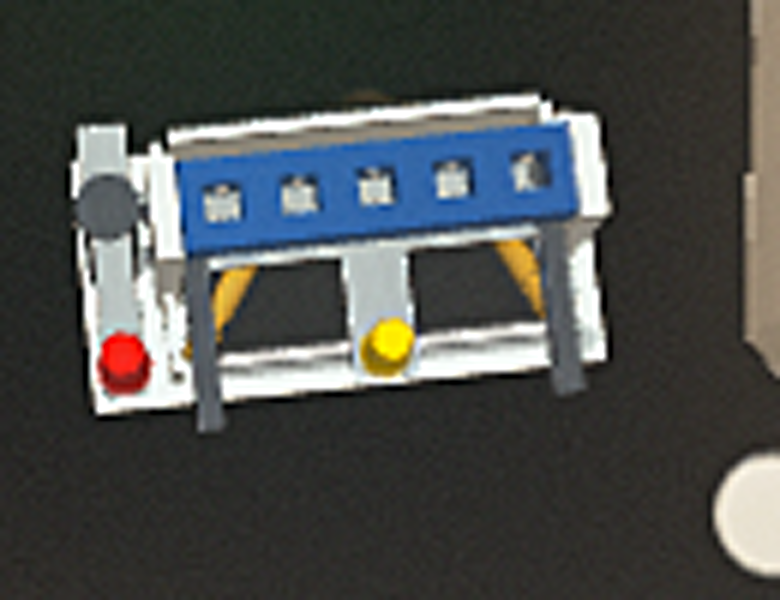

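```bash
python3 - <<'E'
from h import *
print(bot.hand_in()); st()
E
```

```text
the job is handed in; nothing more can be done
None
the job is handed in; nothing more can be done
```

I carried out the whole job in the order asked and handed it in at about 52 s of the 184 s allowed; no verdict was given.

- **Clamp and gate at the start:** I swung the clamp closed and pulled the gate out. Both ended against their stops, at about 25–30 N.
- **Pins:** Three pins were present, at holes +68, +34 and −68 mm. I drove each one out with the punch from the stand, and the pictures show all five holes empty and the pins lying in the catch tray.
- **Punch:** I put it back in its socket and pressed until it seated, with the gripper at the same height (95 mm) as when I picked it up. The closing pictures show its collar resting on the stand.
- **Gate and clamp at the end:** I pushed the gate home and swung the clamp open, both to their stops at about 25–30 N. The last camera positions agree within a few millimetres: gate knob within about 2 mm of its home place, clamp lever about parallel to the jig's front.

**Stand moved:** The last pictures show the punch stand about 2 cm from where I left it. It moved after I had put the punch back, while the arm was at the jig, so I take it to be the knock the task warned of. The punch is still upright and home in it, so I left it there.

I saw no other bench object moved, but I did not measure each one at the end.

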